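# Put the lidded spice pots away in their tray

## Task

Put the four white spice pots that have wooden lids into the wooden tray, each standing upright on the floor of the hollow cut for its own shape and size. Set them down gently, do not drop them, and leave the two open pots without lids standing where they are.

Things in the scene. Friction and masses are not known exactly. Their poses are not given: they have to be found in the camera images.
- pot_wide_mid (a point): the wide round lidded pot: white glazed cylinder 62 mm across, 84 mm tall in all: straight-sided body 64 mm, then a fixed wooden lid 8 mm thick and a 12 mm high, 20 mm wide wooden knob. About 0.25 kg, stands upright on the bench. Point on its axis half-way up, 42 mm above its underside; z up.
- pot_slim_mid (a point): the slim round lidded pot: white glazed cylinder 44 mm across, 96 mm tall in all: straight-sided body 76 mm, then a fixed wooden lid 8 mm thick and a 12 mm high, 20 mm wide wooden knob. About 0.25 kg, stands upright on the bench. Point on its axis half-way up, 48 mm above its underside; z up.
- pot_square_mid (a point): the square lidded pot: white glazed, 48 x 48 mm in plan, sides along its x and y axes, 88 mm tall in all: straight-sided body 68 mm, then a fixed wooden lid 8 mm thick and a 12 mm high, 20 mm wide wooden knob. About 0.25 kg, stands upright on the bench. Point on its axis half-way up, 44 mm above its underside; z up.
- pot_oblong_mid (a point): the oblong lidded pot: white glazed, 64 mm along its x axis, 40 mm along its y axis, 80 mm tall in all: straight-sided body 60 mm, then a fixed wooden lid 8 mm thick and a 12 mm high, 20 mm wide wooden knob. About 0.25 kg, stands upright on the bench. Point on its axis half-way up, 40 mm above its underside; z up.
- well_wide_floor (a point): a round hollow 80 mm across (for the wide round pot), 15 mm deep. Point: centre of its flat floor, 10 mm above the bench; z up. Cut in a light-wood block 104 mm square, top 25 mm above the bench. Four such blocks, 2 x 2 at 106 mm centres, fill a dark wooden tray 224 mm square, rim 18 mm high. All fixed; which block is where changes.
- well_slim_floor (a point): a round hollow 62 mm across (for the slim round pot), 15 mm deep. Point: centre of its flat floor, 10 mm above the bench; z up. Cut in a light-wood block 104 mm square, top 25 mm above the bench. Four such blocks, 2 x 2 at 106 mm centres, fill a dark wooden tray 224 mm square, rim 18 mm high. All fixed; which block is where changes.
- well_square_floor (a point): a square hollow 66 x 66 mm, sides along its x and y axes (for the square pot), 15 mm deep. Point: centre of its flat floor, 10 mm above the bench; z up. Cut in a light-wood block 104 mm square, top 25 mm above the bench. Four such blocks, 2 x 2 at 106 mm centres, fill a dark wooden tray 224 mm square, rim 18 mm high. All fixed; which block is where changes.
- well_oblong_floor (a point): an oblong hollow 82 mm along its x axis and 58 mm along its y axis (for the oblong pot), 15 mm deep. Point: centre of its flat floor, 10 mm above the bench; z up. Cut in a light-wood block 104 mm square, top 25 mm above the bench. Four such blocks, 2 x 2 at 106 mm centres, fill a dark wooden tray 224 mm square, rim 18 mm high. All fixed; which block is where changes.
- open_wide_mid (a point): look-alike, stays where it is: an empty white round pot 62 mm across, 64 mm tall, WITHOUT lid (open mouth, 4 mm wall), loose. Point on its axis half-way up, 32 mm above its underside; z up.
- open_square_mid (a point): look-alike, stays where it is: an empty white square pot 48 x 48 mm, 68 mm tall, WITHOUT lid (open mouth, 4 mm wall), loose. Point on its axis half-way up, 34 mm above its underside; z up.
Mind the look-alikes: they are no part of the job. Leave any green or red look-alike of the part that bears pot_oblong_mid alone.

How it is judged:
At the end, for the whole second after the job is handed in: Each of the four lidded pots stands upright (within 0.1 rad), at rest, on the floor of its own hollow: axis within 14 mm of the hollow's centre, height within 5 mm of seated. The two open pots are upright and within 20 mm of where they began (horizontal distance between pot_wide_mid and well_wide_floor below 0.014 m and z of pot_wide_mid in the frame of well_wide_floor between 0.037 and 0.047 m and angle between each of pot_wide_mid, pot_slim_mid, pot_square_mid, pot_oblong_mid, open_wide_mid, open_square_mid's own z axis and vertical below 0.1 rad and linear speed of each of pot_wide, pot_slim, pot_square, pot_oblong below 0.02 m/s and horizontal distance between pot_slim_mid and well_slim_floor below 0.014 m and z of pot_slim_mid in the frame of well_slim_floor between 0.043 and 0.053 m and horizontal distance between pot_square_mid and well_square_floor below 0.014 m and z of pot_square_mid in the frame of well_square_floor between 0.039 and 0.049 m and horizontal distance between pot_oblong_mid and well_oblong_floor below 0.014 m and z of pot_oblong_mid in the frame of well_oblong_floor between 0.035 and 0.045 m and distance of each of open_wide_mid, open_square_mid from where it was at the start of the episode below 0.02 m); the robot touches nothing.
It fails at once if a lidded pot is dropped or slammed into its place (over 0.6 m/s within 50 mm of its floor) ((horizontal distance between pot_wide_mid and well_wide_floor below 0.04 m and z of pot_wide_mid in the frame of well_wide_floor below 0.092 m and linear speed of pot_wide above 0.6 m/s) or (horizontal distance between pot_slim_mid and well_slim_floor below 0.04 m and z of pot_slim_mid in the frame of well_slim_floor below 0.098 m and linear speed of pot_slim above 0.6 m/s) or (horizontal distance between pot_square_mid and well_square_floor below 0.04 m and z of pot_square_mid in the frame of well_square_floor below 0.094 m and linear speed of pot_square above 0.6 m/s) or (horizontal distance between pot_oblong_mid and well_oblong_floor below 0.04 m and z of pot_oblong_mid in the frame of well_oblong_floor below 0.09 m and linear speed of pot_oblong above 0.6 m/s)).
It fails at once if the open wide pot is moved more than 20 mm or knocked over (distance of open_wide_mid from where it was at the start of the episode above 0.02 m or angle between open_wide_mid's own z axis and vertical above 0.5 rad).
It fails at once if the open square pot is moved more than 20 mm or knocked over (distance of open_square_mid from where it was at the start of the episode above 0.02 m or angle between open_square_mid's own z axis and vertical above 0.5 rad).
It also fails if it takes over 112 s, if anything falls off the work surface, if the arm or the gripper's body presses on something with over 40 N, if the wrist force passes 120 N, or if a joint passes its speed limit or range.

## Robot

A 7-joint arm with a two-finger parallel gripper is mounted at the origin on the work surface. World frame = base frame: x ahead of the robot, y to its left, z up, the work surface at z = 0. Lengths are in m, angles in rad, forces in N, time in s.
With the tool pointing down it reaches from about 0.425 to 0.875 m from the base axis. Payload 4.7 kg.
Tool frame: the origin (TCP) lies at the very end of the fingers, on their centre line; the grasp point (between the pads) lies 19 mm behind it; x points along the fingers, z is the direction in which the jaws open and shut, and the axes are right-handed (so a half turn about x gives the same grasp; the last joint's range is limited). The gripper opens to 87 mm and grips with 3 to 60 N. Pads are 19 mm wide; open, the fingers measure 117 mm over their backs; the gripper's body (75 mm by 190 mm) begins 51 mm behind the grasp point.
Start: joints at [1.165, 0.321, -0.07, 1.45, 0.023, 1.371, -0.057], TCP at [0.265, -0.594, 0.223] pointing down, gripper open.
Joint ranges: [-2.86, 2.86], [-0.3, 2.09], [-1.38, 1.24], [0.06, 2.45], [-1.56, 4.7], [0.09, 2.05], [-2.69, 2.69]. Speed limits (rad/s): [2.57, 2.57, 3.14, 3.14, 3.14, 3.14, 3.14].

## Interface

Orientations are given as a rotation vector (axis times angle).
In Python, from bench import telemetry, viewer, workorder gives the robot as it stands.
- The arm moves only by the shell command python3 -m creep 'ROWS' [FORCE]. ROWS is JSON, a list of rows, each an object of numbers: "fingers": the opening, from 0 (shut) to 1 (fully open); "x", "y", "z": the shift along the tool's x, y, z in units of 40 mm (1.0 is 40 mm); "twist": the turn about the tool's x in units of 5 degrees (1.0 is 5 degrees). In form: [{"fingers": .., "x": .., "y": .., "z": .., "twist": ..}, ...]. A call has 1 to 20 rows; each row is the pose to reach, as a shift and turn from the pose commanded when the call began, along the tool's axes at that moment; what a row does not reach only later rows make up. A row lasts 1/12 s, in which the tool goes at most 41.7 mm and 7.16 degrees, less where a joint would pass 70% of its speed; a pose out of reach is approached as far as the arm can. A call with a gripper value outside its range is refused whole. The fingers move at their own pace and stop on an object; FORCE is the grip in N (left out, the last holds). Time passes only in rows, so rows that repeat a pose let the fingers close. It gives the time, the measured TCP pose, the force and the opening at its end, in the units of the state.
- telemetry.get_state(): the state, without advancing time (a new reading comes with each control period).
- viewer.get_image(name): name is "side" or "top" or "wrist"; returns a dict with "pixels" (400x640x3 uint8, red, green, blue), "z_map" (400x640 float32, m along the optical axis (not along the pixel's ray), 0 where there is no reading), "K" (3x3 intrinsics, pixels), "xyz" and "attitude" of the camera in the world. Camera axes: x right, y up, looking along -z (the intrinsics and any distortion apply to the point x, -y, -z); pixel columns grow to the right and rows downward; lengths in m; the calibration is good to about 2 mm. A picture is of the moment at which its call begins.
- workorder.close_job(): hands the job in, once; it reports no verdict.
The state is a dict: "time": time; "joint_positions": joint angles; "qd": joint speeds; "joint_torque": joint torques, N m; "position": TCP position; "tool_rot": TCP orientation; "ft_force": force on the tool from outside, world axes, zero at the start; "torque": the same for the moment, N m; "grip_width": opening from 0.0 (shut) to 1.0 (fully open).
Only numpy, scipy, OpenCV 4.12 (cv2) and the standard library are available. Lean on these libraries where they do the work, as an engineer would, in place of code of your own. Each camera call takes 0.05 s, during which the arm holds its last target.

## Working session

There is one attempt and no reset: what is moved stays moved. The work goes in short steps, Python scripts to look and compute and a shell command to move; the robot and the scene stay as the last step left them, time stands still between calls to the robot, and variables do not carry over. Pictures are saved under pics/ and viewed, and the job is handed in when it is done.

```bash
ls; mkdir -p pics
python3 - <<'E'
from bench import telemetry, viewer
import cv2, numpy as np
s=telemetry.get_state(); print({k:np.round(v,3).tolist() for k,v in s.items()})
for n in ("top","side"):
    d=viewer.get_image(n); cv2.imwrite(f"pics/{n}0.png",d["pixels"][:,:,::-1]); np.savez(f"{n}0.npz",**d)
    print(n,d["K"],d["xyz"],d["attitude"],{k:getattr(v,'shape',v) for k,v in d.items()})
E
```

```text
pics
{'time': 0.0, 'joint_positions': [1.165, 0.322, -0.07, 1.452, 0.023, 1.371, -0.057], 'qd': [0.0, -0.0, 0.001, 0.001, 0.0, 0.0, -0.001], 'joint_torque': [0.001, -49.129, -0.403, -31.253, -0.064, 0.044, 0.0], 'position': [0.265, -0.593, 0.221], 'tool_rot': [0.896, 1.381, -0.894], 'ft_force': [-0.358, 0.388, -0.556], 'torque': [-0.042, -0.022, -0.01], 'grip_width': 1.0}
top [[461.99894116   0.         316.07539816]
 [  0.         461.99894116 203.90697823]
 [  0.           0.           1.        ]] [0.27980641 0.09418206 1.34591134] [ 0.13903916 -0.11244671 -1.54235464] {'pixels': (400, 640, 3), 'z_map': (400, 640), 'K': (3, 3), 'xyz': (3,), 'attitude': (3,)}
side [[367.89606104   0.         315.62985588]
 [  0.         367.89606104 194.46163541]
 [  0.           0.           1.        ]] [0.04836323 0.79922012 0.78724397] [ 0.29680303 -1.07180989 -2.35038029] {'pixels': (400, 640, 3), 'z_map': (400, 640), 'K': (3, 3), 'xyz': (3,), 'attitude': (3,)}
```

View pics/top0.png

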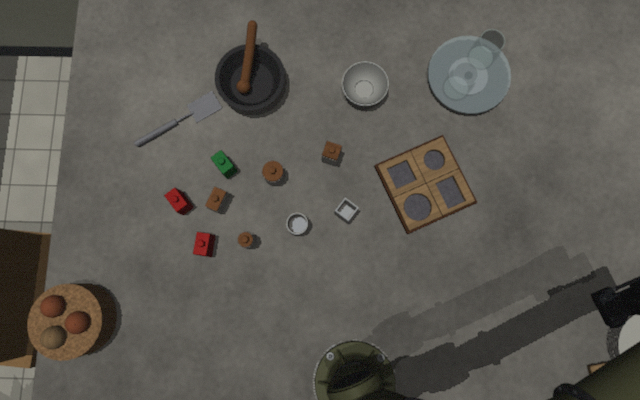

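View pics/side0.png

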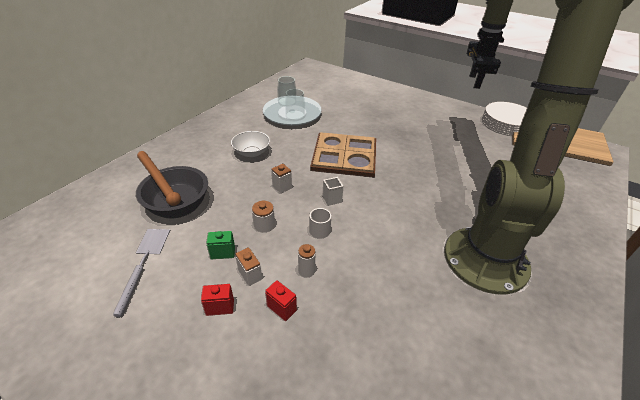

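Top picture: lidded pots at (273,173) wide, (246,240) slim, (332,152) square and (216,200) oblong. Open pots at (298,224) and (346,210). Red and green look-alikes at (176,200), (203,244) and (223,163). Tray around (425,185), with wells slim (434,160), square (401,174), oblong (450,191) and wide (417,207). Next I measure them and confirm with an enlarged crop.

```bash
cat > h.py <<'E'
import numpy as np, cv2
from scipy.spatial.transform import Rotation as R
def cloud(d):
    z=d["z_map"];K=d["K"];v,u=np.mgrid[:400,:640]
    p=np.stack([(u-K[0,2])/K[0,0]*z,-(v-K[1,2])/K[1,1]*z,-z],-1)
    return p@R.from_rotvec(d["attitude"]).as_matrix().T+d["xyz"]
E
python3 - <<'E'
from h import *
d=dict(np.load("top0.npz")); P=cloud(d)
print("bench z",[np.round(P[r,c],4).tolist() for r,c in((280,200),(120,330),(200,520),(300,300))], P[240:300,260:330,2].std())
S=dict(np.load("side0.npz")); Q=cloud(S); print("side bench",[np.round(Q[r,c],4).tolist() for r,c in((350,200),(200,400),(250,380))])
for n,(u,v) in dict(wide=(273,173),slim=(246,240),square=(332,152),oblong=(216,200),ow=(298,224),os=(346,210),red1=(176,200),red2=(203,244),green=(223,163)).items():
    w=16; sub=P[v-w:v+w,u-w:u+w].reshape(-1,3); top=np.nanmax(sub[:,2])
    for lo in ((0.045,)):
        m=(sub[:,2]>lo)
    zs=sub[m]; knob=sub[sub[:,2]>top-.006]
    lidz=np.median(zs[:,2]); lid=zs[abs(zs[:,2]-lidz)<.006]
    r=cv2.minAreaRect((lid[:,:2]*1000).astype(np.float32))
    print(n,"top",round(top,4),"lidz",round(lidz,4),"knob",knob.mean(0).round(4),len(knob),"rect",np.round(r[0],1),np.round(r[1],1),round(r[2],1))
cv2.imwrite("pics/crop.png",np.hstack([cv2.resize(d["pixels"][135:265,160:370,::-1],None,fx=3.8,fy=3.8,interpolation=cv2.INTER_CUBIC)]))
cv2.imwrite("pics/tray.png",cv2.resize(d["pixels"][130:240,365:485,::-1],None,fx=5,fy=5,interpolation=cv2.INTER_CUBIC))
E
```

```text
bench z [[0.2674, 0.4481, 0.0038], [0.7554, 0.0844, 0.0045], [0.5231, -0.4777, 0.0017], [0.2183, 0.1589, -0.0062]] 0.07755421447576172
side bench [[0.4526, 0.6151, 0.0006], [0.2935, -0.0897, -0.0012], [0.2536, 0.1379, 0.0016]]
wide top 1.3459 lidz 0.0734 knob [0.2798 0.0942 1.3459] 5 rect [580.2 242.9] [58.7 56.9] 3.0
slim top 1.3459 lidz 0.0854 knob [0.2798 0.0942 1.3459] 5 rect [382.6 309.9] [38.8 40.8] 57.0
square top 1.3459 lidz 0.0771 knob [0.2798 0.0942 1.3459] 5 rect [641.9  78.1] [45.8 47. ] 71.9
oblong top 1.3459 lidz 0.0689 knob [0.2798 0.0942 1.3459] 4 rect [496.4 401.6] [38.9 62.4] 67.0
ow top 1.3459 lidz 0.0646 knob [0.2798 0.0942 1.3459] 6 rect [433.4 169.4] [60.3 58.6] 3.2
os top 1.3459 lidz 0.0679 knob [0.2798 0.0942 1.3459] 5 rect [476.   32.7] [48.3 48.9] 53.2
red1 top 1.3459 lidz 0.069 knob [0.2798 0.0942 1.3459] 3 rect [492.  514.6] [62.7 39.1] 40.0
red2 top 1.3459 lidz 0.0692 knob [0.2798 0.0942 1.3459] 6 rect [369.6 434.2] [40.1 61.4] 82.8
green top 1.3459 lidz 0.0696 knob [0.2798 0.0942 1.3459] 4 rect [603.4 390.4] [62.6 38.7] 38.7
```

View pics/crop.png

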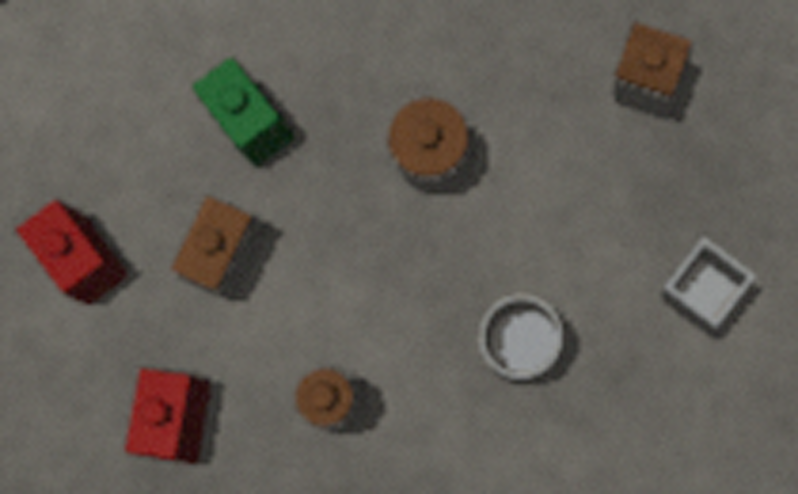

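View pics/tray.png

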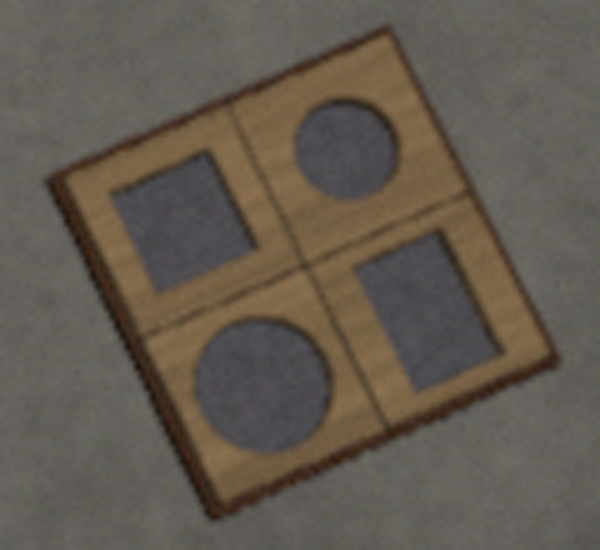

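The crop confirms that only the four brown-topped pots have wooden lids. The oblong one is at crop (210,240), and the red and green ones have painted lids. Next come the tray fit, the wells, a cross-check with the side camera, and the tool axes.

Run:
```python
from h import *
d=dict(np.load("top0.npz")); P=cloud(d); S=dict(np.load("side0.npz")); Q=cloud(S)
# bench noise
b=P[290:330,150:300].reshape(-1,3); A=np.c_[b[:,:2],np.ones(len(b))]; c,res,*_=np.linalg.lstsq(A,b[:,2],rcond=None); print("bench plane",c.round(4),(b[:,2]-A@c).std())
for nm,C in(("top",P),("side",Q)):
    pts=C.reshape(-1,3)
    m=(abs(pts[:,0]-.53)<.16)&(abs(pts[:,1]+.19)<.16)&(pts[:,2]>.02)&(pts[:,2]<.035)
    p=pts[m]; r=cv2.minAreaRect((p[:,:2]*1000).astype(np.float32)); print(nm,len(p),np.median(p[:,2]),np.round(r[0],1),np.round(r[1],1),round(r[2],2))
    # ortho raster of wells
    t=np.deg2rad(r[2]); ex=np.array([np.cos(t),np.sin(t)]); ey=np.array([-ex[1],ex[0]])
    c0=np.array(r[0])/1000
    for i in(-1,1):
        for j in(-1,1):
            w=c0+.053*(i*ex+j*ey); q=pts[(np.linalg.norm(pts[:,:2]-w,axis=1)<.058)]
            f=q[(q[:,2]<.0175)&(abs((q[:,:2]-w)@ex)<.047)&(abs((q[:,:2]-w)@ey)<.047)]
            if len(f)>20:
                rr=cv2.minAreaRect((f[:,:2]*1000).astype(np.float32))
                print("  model",(w*1000).round(1),"floor z",np.median(f[:,2]).round(4),"rect",np.round(rr[0],1),np.round(rr[1],1),round(rr[2],1))
# side check of lids by z band near each pot
for n,(x,y,z) in dict(wide=(580,243,72),slim=(383,310,84),square=(642,78,76),oblong=(496,402,68)).items():
    for nm,C in(("top",P),("side",Q)):
        pts=C.reshape(-1,3)*1000
        near=np.hypot(pts[:,0]-x,pts[:,1]-y)<45
        k=pts[near&(abs(pts[:,2]-z-12)<5)]; l=pts[near&(abs(pts[:,2]-z)<5)]
        r=cv2.minAreaRect(l[:,:2].astype(np.float32)); rk=cv2.minAreaRect(k[:,:2].astype(np.float32))
        print(n,nm,"knob",k.mean(0).round(1),np.round(rk[0],1),np.round(rk[1],1),len(k),"lid",np.round(r[0],1),np.round(r[1],1),round(r[2],1))
print(R.from_rotvec([0.896,1.381,-0.894]).as_matrix().round(3))
from bench import telemetry
print(R.from_rotvec(telemetry.get_state()['tool_rot']).as_matrix().round(3))
```

```text
bench plane [ 0.4314 -0.0829 -0.0431] 0.08288805241170943
top 3332 0.02602325088419788 [ 564.4 -197.9] [223.8 223.7] 25.65
  model [ 539.6 -268.6] floor z 0.0118 rect [ 541.9 -272.7] [81.7 57.5] 26.1
  model [ 493.7 -173.1] floor z 0.0117 rect [ 496.  -175.4] [76.2 77.7] 0.9
  model [ 635.2 -222.8] floor z 0.0121 rect [ 638.  -225.3] [58.4 56.1] 46.2
  model [ 589.3 -127.2] floor z 0.0119 rect [ 592.3 -129.5] [65.7 64.1] 24.9
side 1299 0.025080497933203993 [ 563.7 -194.6] [219.6 222.8] 25.16
  model [ 538.3 -265.1] floor z 0.0112 rect [ 546.  -280.7] [80.3 44.9] 28.4
  model [ 493.2 -169.2] floor z 0.0114 rect [ 491.2 -170.1] [75.3 92.6] 27.6
  model [ 634.2 -220. ] floor z 0.0117 rect [ 641.1 -233.9] [50.1 43.7] 61.4
  model [ 589.2 -124.1] floor z 0.0115 rect [ 587.9 -122. ] [64.8 88.8] 25.5
wide top knob [580.1 243.1  84.1] [582.1 240.3] [19.6 26.9] 36 lid [579.6 242.9] [59.8 56.9] 3.0
wide side knob [577.6 246.6  83.5] [577.6 247. ] [16.8 17.3] 32 lid [579.  246.8] [56.4 60.6] 38.3
slim top knob [383.4 309.   95.9] [385.1 307.2] [25.3 22.5] 48 lid [382.1 309.5] [38.6 41.1] 0.4
slim side knob [382.  312.6  95.2] [382.3 311.5] [19.  14.5] 42 lid [382.4 312. ] [40.6 40.7] 74.0
square top knob [640.8  78.   88.1] [641.4  79.3] [27.9 34.4] 43 lid [641.9  78.1] [45.8 47. ] 71.9
square side knob [640.1  80.4  87.6] [639.6  78.7] [21.2 13.6] 22 lid [642.7  79.6] [46.6 49. ] 71.6
oblong top knob [496.5 401.2  80.8] [496.7 401.4] [16.6 44.1] 36 lid [496.4 401.6] [38.9 62.4] 67.0
oblong side knob [495.4 404.2  79.4] [496.2 403.7] [17.9 18.3] 46 lid [496.1 403.9] [37.5 63.3] 66.7
[[-0.001  0.913  0.407]
 [ 0.002  0.407 -0.913]
 [-1.    -0.    -0.002]]
[[-0.001  0.913  0.408]
 [ 0.002  0.408 -0.913]
 [-1.    -0.    -0.002]]
```

```bash
cat > plan.py <<'E'
import sys; from h import *
from bench import telemetry
def plan(x,y,z,yaw=None):
    s=telemetry.get_state(); M=R.from_rotvec(s["tool_rot"]).as_matrix()
    d=(np.array([x,y,z])-np.array(s["position"])*1000)@M/40
    cur=np.rad2deg(np.arctan2(M[1,2],M[0,2])); tw=0 if yaw is None else -(yaw-cur)/5
    print("t",round(s["time"],2),"pos",np.round(np.array(s["position"])*1000,1),"jaw",round(cur,1),"grip",round(s["grip_width"],3),"F",np.round(s["ft_force"],1),"j7",round(s["joint_positions"][6],2))
    print("->  x %.3f y %.3f z %.3f twist %.2f  rows %.1f"%(*d,tw,max(np.linalg.norm(d)*40/41.7,abs(tw)*5/7.16)))
a=[float(v) for v in sys.argv[1:]]; plan(*a)
E
python3 plan.py 579.5 245 180 -64.5
```

```text
t 0.1 pos [ 264.7 -593.1  221.6] jaw -65.9 grip 1.0 F [ 0.5 -0.1 -0.3] j7 -0.06
->  x 1.065 y 15.728 z -15.924 twist -0.29  rows 21.5
```

```bash
python3 -m creep '[{"fingers":1,"x":0,"y":4,"z":-4.05,"twist":-0.3},{"fingers":1,"x":0,"y":7.85,"z":-7.95,"twist":-0.3},{"fingers":1,"x":0,"y":7.85,"z":-7.95,"twist":-0.3},{"fingers":1,"x":0,"y":7.85,"z":-7.95,"twist":-0.3},{"fingers":1,"x":0,"y":7.85,"z":-7.95,"twist":-0.3},{"fingers":1,"x":0,"y":7.85,"z":-7.95,"twist":-0.3},{"fingers":1,"x":0,"y":7.85,"z":-7.95,"twist":-0.3},{"fingers":1,"x":0,"y":7.85,"z":-7.95,"twist":-0.3},{"fingers":1,"x":0,"y":7.85,"z":-7.95,"twist":-0.3},{"fingers":1,"x":0,"y":7.85,"z":-7.95,"twist":-0.3},{"fingers":1,"x":0,"y":7.85,"z":-7.95,"twist":-0.3},{"fingers":1,"x":0,"y":7.85,"z":-7.95,"twist":-0.3},{"fingers":1,"x":0,"y":7.85,"z":-7.95,"twist":-0.3}]' 20; python3 plan.py 579.5 245 180 -64.5
```

```text
time: 1.18
position: [0.4224, -0.1734, 0.2225]
tool_rot: [0.871, 1.389, -0.872]
ft_force: [-0.2, -1.0, -0.4]
grip_width: 1.002
t 1.18 pos [ 422.4 -173.4  222.5] jaw -64.2 grip 1.002 F [-0.2 -1.  -0.4] j7 -0.75
->  x 1.054 y 8.091 z -7.707 twist 0.06  rows 10.8
```

```bash
python3 -m creep '[{"fingers":1,"x":1,"y":8.09,"z":-7.71},{"fingers":1,"x":1,"y":8.09,"z":-7.71},{"fingers":1,"x":1,"y":8.09,"z":-7.71},{"fingers":1,"x":1,"y":8.09,"z":-7.71},{"fingers":1,"x":1,"y":8.09,"z":-7.71},{"fingers":1,"x":1,"y":8.09,"z":-7.71},{"fingers":1,"x":1,"y":8.09,"z":-7.71},{"fingers":1,"x":1,"y":8.09,"z":-7.71},{"fingers":1,"x":1,"y":8.09,"z":-7.71},{"fingers":1,"x":1,"y":8.09,"z":-7.71},{"fingers":1,"x":1,"y":8.09,"z":-7.71},{"fingers":1,"x":1,"y":8.09,"z":-7.71},{"fingers":1,"x":1,"y":8.09,"z":-7.71},{"fingers":1,"x":1,"y":8.09,"z":-7.71},{"fingers":1,"x":1,"y":8.09,"z":-7.71}]' 20; python3 plan.py 579.5 245 29 -64.5
python3 - <<'E'
from bench import viewer; import cv2
d=viewer.get_image("wrist"); cv2.imwrite("pics/w1.png",d["pixels"][:,:,::-1])
E
```

```text
t 1.18 pos [ 422.4 -173.4  222.5] jaw -64.2 grip 1.002 F [-0.2 -1.  -0.4] j7 -0.75
->  x 4.829 y 8.093 z -7.708 twist 0.06  rows 11.7$[0]: bad value
```

View pics/w1.png

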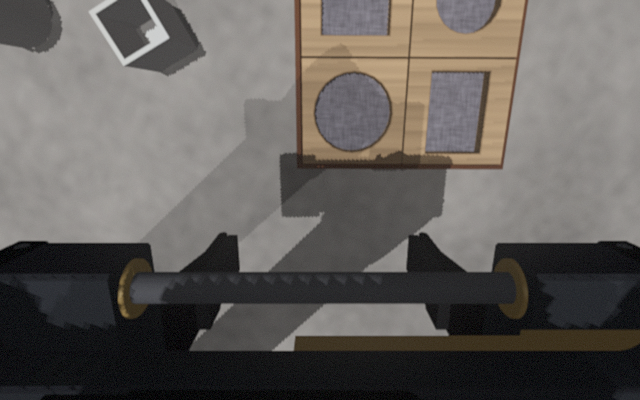

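The call was refused because every row needs all its keys, so nothing moved. The wrist view shows the tray square to the gripper, with the wide well at (353,112).

```bash
python3 -m creep '[{"fingers":1,"x":1,"y":8.09,"z":-7.71,"twist":0},{"fingers":1,"x":1,"y":8.09,"z":-7.71,"twist":0},{"fingers":1,"x":1,"y":8.09,"z":-7.71,"twist":0},{"fingers":1,"x":1,"y":8.09,"z":-7.71,"twist":0},{"fingers":1,"x":1,"y":8.09,"z":-7.71,"twist":0},{"fingers":1,"x":1,"y":8.09,"z":-7.71,"twist":0},{"fingers":1,"x":1,"y":8.09,"z":-7.71,"twist":0},{"fingers":1,"x":1,"y":8.09,"z":-7.71,"twist":0},{"fingers":1,"x":1,"y":8.09,"z":-7.71,"twist":0},{"fingers":1,"x":1,"y":8.09,"z":-7.71,"twist":0},{"fingers":1,"x":1,"y":8.09,"z":-7.71,"twist":0},{"fingers":1,"x":1,"y":8.09,"z":-7.71,"twist":0},{"fingers":1,"x":1,"y":8.09,"z":-7.71,"twist":0},{"fingers":1,"x":1,"y":8.09,"z":-7.71,"twist":0},{"fingers":1,"x":1,"y":8.09,"z":-7.71,"twist":0}]' 20; python3 plan.py 579.5 245 29 -64.5
python3 - <<'E'
from bench import viewer; import cv2
d=viewer.get_image("wrist"); cv2.imwrite("pics/w2.png",d["pixels"][:,:,::-1])
E
```

```text
time: 2.48
position: [0.5817, 0.2394, 0.1822]
tool_rot: [0.876, 1.385, -0.879]
ft_force: [0.5, -0.4, -0.1]
grip_width: 0.999
t 2.48 pos [581.7 239.4 182.2] jaw -64.7 grip 0.999 F [ 0.5 -0.4 -0.1] j7 -1.77
->  x 3.830 y 0.013 z -0.156 twist -0.03  rows 3.7
```

View pics/w2.png

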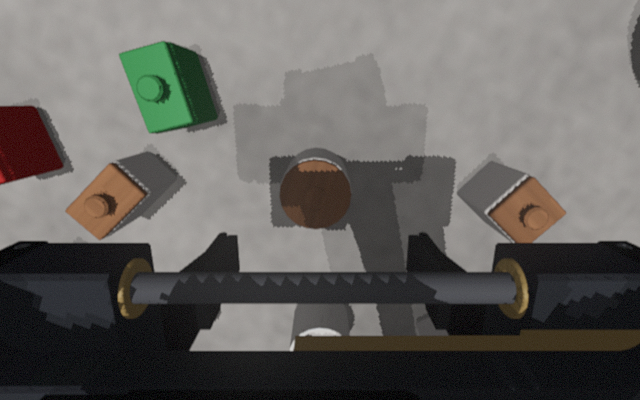

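The wrist view shows the wide pot's lid at (316,193), a few mm off the finger centre, which matches the computed correction. Now I correct that and go down.

```bash
python3 -m creep '[{"fingers":1,"x":0.2,"y":0.01,"z":-0.15,"twist":0},{"fingers":1,"x":1,"y":0.01,"z":-0.15,"twist":0},{"fingers":1,"x":1.6,"y":0.01,"z":-0.15,"twist":0},{"fingers":1,"x":2.2,"y":0.01,"z":-0.15,"twist":0},{"fingers":1,"x":2.8,"y":0.01,"z":-0.15,"twist":0},{"fingers":1,"x":3.3,"y":0.01,"z":-0.15,"twist":0},{"fingers":1,"x":3.7,"y":0.01,"z":-0.15,"twist":0},{"fingers":1,"x":3.83,"y":0.01,"z":-0.15,"twist":0},{"fingers":1,"x":3.83,"y":0.01,"z":-0.15,"twist":0},{"fingers":1,"x":3.83,"y":0.01,"z":-0.15,"twist":0}]' 20; python3 plan.py 579.5 245 29 -64.5
```

```text
time: 3.37
position: [0.579, 0.248, 0.0299]
tool_rot: [0.875, 1.387, -0.875]
ft_force: [0.4, 0.3, 0.9]
grip_width: 1.0
t 3.37 pos [579.  248.   29.9] jaw -64.5 grip 1.0 F [0.4 0.3 0.9] j7 -1.86
->  x 0.021 y -0.021 z 0.073 twist 0.00  rows 0.1
```

```bash
python3 -m creep '[{"fingers":0.5,"x":0,"y":0,"z":0,"twist":0},{"fingers":0.5,"x":0,"y":0,"z":0,"twist":0},{"fingers":0.5,"x":0,"y":0,"z":0,"twist":0},{"fingers":0.5,"x":0,"y":0,"z":0,"twist":0},{"fingers":0.5,"x":0,"y":0,"z":0,"twist":0},{"fingers":0.5,"x":0,"y":0,"z":0,"twist":0},{"fingers":0.5,"x":0,"y":0,"z":0,"twist":0},{"fingers":0.5,"x":0,"y":0,"z":0,"twist":0},{"fingers":0.5,"x":-0.2,"y":0,"z":0,"twist":0},{"fingers":0.5,"x":-0.8,"y":0,"z":0,"twist":0},{"fingers":0.5,"x":-1.6,"y":0,"z":0,"twist":0},{"fingers":0.5,"x":-2.5,"y":0,"z":0,"twist":0},{"fingers":0.5,"x":-3.3,"y":0,"z":0,"twist":0},{"fingers":0.5,"x":-3.8,"y":0,"z":0,"twist":0},{"fingers":0.5,"x":-4,"y":0,"z":0,"twist":0},{"fingers":0.5,"x":-4,"y":0,"z":0,"twist":0}]' 25; python3 plan.py 494.5 -172.5 190 -64.5
```

```text
time: 4.7
position: [0.5788, 0.2496, 0.1909]
tool_rot: [0.876, 1.387, -0.872]
ft_force: [0.2, 0.7, -3.1]
grip_width: 0.708
t 4.7 pos [578.8 249.6 190.9] jaw -64.4 grip 0.708 F [ 0.2  0.7 -3.1] j7 -1.78
->  x -0.002 y -6.462 z 8.605 twist 0.02  rows 10.3
```

```bash
python3 -m creep '[{"fingers":0.5,"x":0,"y":-0.2,"z":0.27,"twist":0},{"fingers":0.5,"x":0,"y":-0.6,"z":0.8,"twist":0},{"fingers":0.5,"x":0,"y":-1.1,"z":1.47,"twist":0},{"fingers":0.5,"x":0,"y":-1.65,"z":2.2,"twist":0},{"fingers":0.5,"x":0,"y":-2.2,"z":2.93,"twist":0},{"fingers":0.5,"x":0,"y":-2.75,"z":3.67,"twist":0},{"fingers":0.5,"x":0,"y":-3.3,"z":4.4,"twist":0},{"fingers":0.5,"x":0,"y":-3.85,"z":5.13,"twist":0},{"fingers":0.5,"x":0,"y":-4.4,"z":5.87,"twist":0},{"fingers":0.5,"x":0,"y":-4.95,"z":6.6,"twist":0},{"fingers":0.5,"x":0,"y":-5.5,"z":7.33,"twist":0},{"fingers":0.5,"x":0,"y":-6,"z":8,"twist":0},{"fingers":0.5,"x":0,"y":-6.35,"z":8.45,"twist":0},{"fingers":0.5,"x":0,"y":-6.46,"z":8.6,"twist":0},{"fingers":0.5,"x":0,"y":-6.46,"z":8.6,"twist":0},{"fingers":0.5,"x":0,"y":-6.46,"z":8.6,"twist":0},{"fingers":0.5,"x":0,"y":-6.46,"z":8.6,"twist":0}]' 25; for i in 1 2 3; do python3 plan.py 494.5 -172.5 40 -64.5; done;  python3 - <<'E'
from bench import viewer; import cv2,numpy as np
d=viewer.get_image("wrist"); cv2.imwrite("pics/w3.png",d["pixels"][:,:,::-1]); np.savez("w3.npz",**d)
from h import cloud
d=viewer.get_image("top"); np.savez("top3.npz",**d); cv2.imwrite("pics/t3.png",d["pixels"][:,:,::-1])
E
python3 plan.py 494.5 -172.5 40 -64.5
```

```text
time: 6.12
position: [0.494, -0.1711, 0.1883]
tool_rot: [0.874, 1.391, -0.872]
ft_force: [0.2, 0.3, -2.8]
grip_width: 0.702
t 6.12 pos [ 494.  -171.1  188.3] jaw -64.3 grip 0.702 F [ 0.2  0.3 -2.8] j7 -0.89
->  x 3.708 y -0.003 z 0.046 twist 0.04  rows 3.6
t 6.12 pos [ 494.  -171.1  188.3] jaw -64.3 grip 0.702 F [ 0.2  0.3 -2.8] j7 -0.89
->  x 3.708 y -0.003 z 0.046 twist 0.04  rows 3.6
t 6.12 pos [ 494.  -171.1  188.3] jaw -64.3 grip 0.702 F [ 0.2  0.3 -2.8] j7 -0.89
->  x 3.708 y -0.003 z 0.046 twist 0.04  rows 3.6
t 6.22 pos [ 494.4 -171.4  188.9] jaw -64.3 grip 0.705 F [-0.1  1.1 -3.4] j7 -0.89
->  x 3.723 y -0.009 z 0.030 twist 0.05  rows 3.6
```

View pics/w3.png

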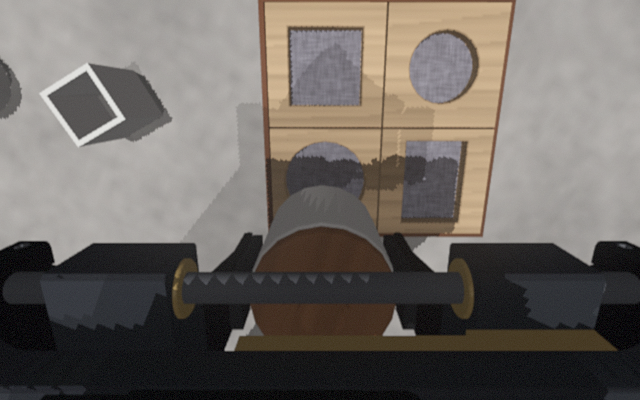

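View pics/t3.png

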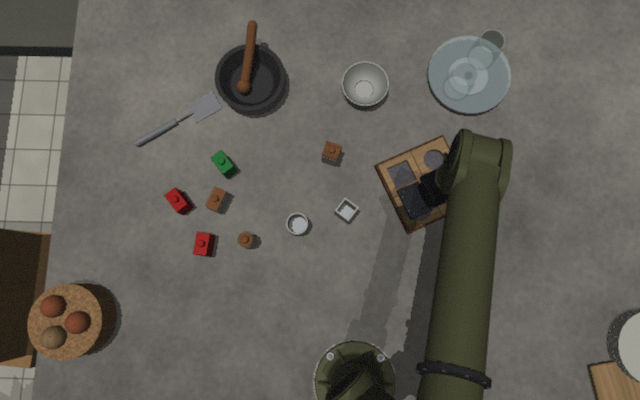

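The wrist view shows the wide pot held upright over its hollow at (325,180). The top view shows nothing else has moved. I lower it slowly.

```bash
python3 -m creep '[{"fingers":0.5,"x":0.3,"y":0,"z":0.03,"twist":0},{"fingers":0.5,"x":0.8,"y":0,"z":0.03,"twist":0},{"fingers":0.5,"x":1.3,"y":0,"z":0.03,"twist":0},{"fingers":0.5,"x":1.8,"y":0,"z":0.03,"twist":0},{"fingers":0.5,"x":2.2,"y":0,"z":0.03,"twist":0},{"fingers":0.5,"x":2.5,"y":0,"z":0.03,"twist":0},{"fingers":0.5,"x":2.8,"y":0,"z":0.03,"twist":0},{"fingers":0.5,"x":3.0,"y":0,"z":0.03,"twist":0},{"fingers":0.5,"x":3.2,"y":0,"z":0.03,"twist":0},{"fingers":0.5,"x":3.35,"y":0,"z":0.03,"twist":0},{"fingers":0.5,"x":3.5,"y":0,"z":0.03,"twist":0},{"fingers":0.5,"x":3.55,"y":0,"z":0.03,"twist":0},{"fingers":0.5,"x":3.6,"y":0,"z":0.03,"twist":0},{"fingers":0.5,"x":3.63,"y":0,"z":0.03,"twist":0},{"fingers":0.5,"x":3.65,"y":0,"z":0.03,"twist":0},{"fingers":0.5,"x":3.65,"y":0,"z":0.03,"twist":0}]' 25; python3 plan.py 494.5 -172.5 40 -64.5
```

```text
time: 7.55
position: [0.4947, -0.1748, 0.0435]
tool_rot: [0.875, 1.387, -0.875]
ft_force: [-0.4, 0.5, -3.0]
grip_width: 0.712
t 7.55 pos [ 494.7 -174.8   43.5] jaw -64.5 grip 0.712 F [-0.4  0.5 -3. ] j7 -0.97
->  x 0.088 y 0.021 z -0.055 twist 0.01  rows 0.1
```

```bash
python3 -m creep '[{"fingers":0.5,"x":0.02,"y":0,"z":0,"twist":0},{"fingers":0.5,"x":0.04,"y":0,"z":0,"twist":0},{"fingers":0.5,"x":0.06,"y":0,"z":0,"twist":0},{"fingers":0.5,"x":0.06,"y":0,"z":0,"twist":0}]' 25; python3 plan.py 494.5 -172.5 40
```

```text
time: 7.88
position: [0.4944, -0.1748, 0.0408]
tool_rot: [0.875, 1.388, -0.875]
ft_force: [-0.9, -0.8, -3.5]
grip_width: 0.71
t 7.88 pos [ 494.4 -174.8   40.8] jaw -64.5 grip 0.71 F [-0.9 -0.8 -3.5] j7 -0.97
->  x 0.021 y 0.027 z -0.050 twist 0.00  rows 0.1
```

```bash
python3 -m creep '[{"fingers":0.5,"x":0.02,"y":0,"z":-0.03,"twist":0},{"fingers":0.5,"x":0.04,"y":0,"z":-0.03,"twist":0},{"fingers":0.5,"x":0.05,"y":0,"z":-0.03,"twist":0},{"fingers":0.5,"x":0.05,"y":0,"z":-0.03,"twist":0}]' 25; python3 plan.py 494.5 -172.5 40
```

```text
time: 8.22
position: [0.494, -0.1736, 0.04]
tool_rot: [0.874, 1.388, -0.875]
ft_force: [-3.6, 1.6, 5.6]
grip_width: 0.707
t 8.22 pos [ 494.  -173.6   40. ] jaw -64.4 grip 0.707 F [-3.6  1.6  5.6] j7 -0.98
->  x -0.001 y 0.023 z -0.020 twist 0.00  rows 0.0
```

Contact: Fz went from -3 to +5.6 N at the expected height. Release and retreat.

```bash
python3 -m creep '[{"fingers":0.75,"x":0,"y":0,"z":0,"twist":0},{"fingers":0.95,"x":0,"y":0,"z":0,"twist":0},{"fingers":0.95,"x":0,"y":0,"z":0,"twist":0},{"fingers":0.95,"x":0,"y":0,"z":0,"twist":0},{"fingers":0.95,"x":0,"y":0,"z":0,"twist":0},{"fingers":0.95,"x":0,"y":0,"z":0,"twist":0},{"fingers":0.95,"x":-0.2,"y":0,"z":0,"twist":0},{"fingers":0.95,"x":-0.7,"y":0,"z":0,"twist":0},{"fingers":0.95,"x":-1.4,"y":0,"z":0,"twist":0},{"fingers":0.95,"x":-2.2,"y":0,"z":0,"twist":0},{"fingers":0.95,"x":-3.1,"y":0,"z":0,"twist":0},{"fingers":0.95,"x":-3.7,"y":0,"z":0,"twist":0},{"fingers":0.95,"x":-3.7,"y":0,"z":0,"twist":0}]' 20; python3 plan.py 642 79 180 -18
```

```text
time: 9.3
position: [0.4975, -0.1745, 0.1935]
tool_rot: [0.874, 1.377, -0.872]
ft_force: [0.3, -0.3, -0.2]
grip_width: 0.951
t 9.3 pos [ 497.5 -174.5  193.5] jaw -64.4 grip 0.951 F [ 0.3 -0.3 -0.2] j7 -0.89
->  x 0.343 y 5.991 z -4.160 twist -9.29  rows 7.0
```

```bash
python3 -m creep '[{"fingers":1,"x":0.2,"y":5.99,"z":-4.16,"twist":-9.3},{"fingers":1,"x":0.2,"y":5.99,"z":-4.16,"twist":-9.3},{"fingers":1,"x":0.2,"y":5.99,"z":-4.16,"twist":-9.3},{"fingers":1,"x":0.2,"y":5.99,"z":-4.16,"twist":-9.3},{"fingers":1,"x":0.2,"y":5.99,"z":-4.16,"twist":-9.3},{"fingers":1,"x":0.2,"y":5.99,"z":-4.16,"twist":-9.3},{"fingers":1,"x":0.2,"y":5.99,"z":-4.16,"twist":-9.3},{"fingers":1,"x":0.2,"y":5.99,"z":-4.16,"twist":-9.3},{"fingers":1,"x":0.2,"y":5.99,"z":-4.16,"twist":-9.3},{"fingers":1,"x":0.2,"y":5.99,"z":-4.16,"twist":-9.3},{"fingers":1,"x":0.2,"y":5.99,"z":-4.16,"twist":-9.3},{"fingers":1,"x":0.2,"y":5.99,"z":-4.16,"twist":-9.3}]'; python3 plan.py 642 79 31 -18;python3 - <<'E'
from bench import viewer; import cv2,numpy as np
d=viewer.get_image("wrist"); cv2.imwrite("pics/w4.png",d["pixels"][:,:,::-1])
d=viewer.get_image("top"); np.savez("top4.npz",**d)
from h import *
pts=cloud(d).reshape(-1,3)*1000
near=np.hypot(pts[:,0]-494.5,pts[:,1]+172.5)<45
l=pts[near&(abs(pts[:,2]-82)<6)]; print(cv2.minAreaRect(l[:,:2].astype(np.float32)),np.median(l[:,2]))
E
```

```text
time: 10.3
position: [0.6383, 0.0774, 0.1791]
tool_rot: [0.247, 1.556, -0.25]
ft_force: [-0.0, 0.1, -0.5]
grip_width: 0.998
t 10.3 pos [638.3  77.4 179.1] jaw -18.1 grip 0.998 F [-0.   0.1 -0.5] j7 -0.7
->  x 3.702 y 0.071 z 0.074 twist -0.03  rows 3.6
((499.455322265625, -188.24737548828125), (56.66910934448242, 26.945219039916992), 25.68855094909668) 83.25322530086821
```

View pics/w4.png

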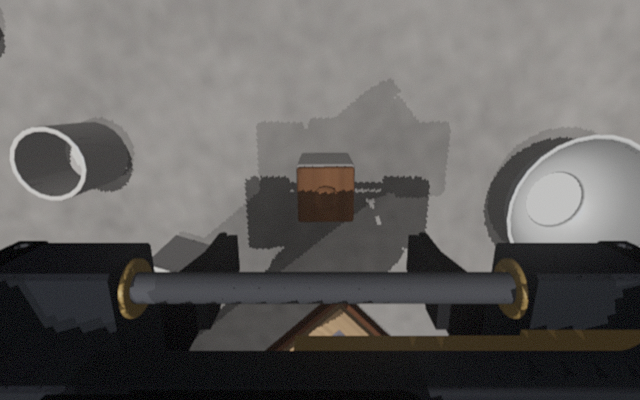

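The wrist view shows the square pot at (326,188), centred and aligned with the jaws. I go down, grip and lift.

```bash
python3 -m creep '[{"fingers":1,"x":0.3,"y":0.07,"z":0.07,"twist":0},{"fingers":1,"x":1,"y":0.07,"z":0.07,"twist":0},{"fingers":1,"x":1.7,"y":0.07,"z":0.07,"twist":0},{"fingers":1,"x":2.4,"y":0.07,"z":0.07,"twist":0},{"fingers":1,"x":3,"y":0.07,"z":0.07,"twist":0},{"fingers":1,"x":3.4,"y":0.07,"z":0.07,"twist":0},{"fingers":1,"x":3.65,"y":0.07,"z":0.07,"twist":0},{"fingers":1,"x":3.7,"y":0.07,"z":0.07,"twist":0},{"fingers":1,"x":3.7,"y":0.07,"z":0.07,"twist":0},{"fingers":1,"x":3.7,"y":0.07,"z":0.07,"twist":0}]'; python3 plan.py 642 79 31 -18
```

```text
time: 11.23
position: [0.6428, 0.0819, 0.032]
tool_rot: [0.246, 1.555, -0.245]
ft_force: [-0.5, -0.4, 1.1]
grip_width: 1.0
t 11.23 pos [642.8  81.9  32. ] jaw -18.0 grip 1.0 F [-0.5 -0.4  1.1] j7 -0.77
->  x 0.024 y -0.074 z 0.004 twist 0.01  rows 0.1
```

```bash
python3 -m creep '[{"fingers":0.35,"x":0,"y":0,"z":0,"twist":0},{"fingers":0.35,"x":0,"y":0,"z":0,"twist":0},{"fingers":0.35,"x":0,"y":0,"z":0,"twist":0},{"fingers":0.35,"x":0,"y":0,"z":0,"twist":0},{"fingers":0.35,"x":0,"y":0,"z":0,"twist":0},{"fingers":0.35,"x":0,"y":0,"z":0,"twist":0},{"fingers":0.35,"x":0,"y":0,"z":0,"twist":0},{"fingers":0.35,"x":0,"y":0,"z":0,"twist":0},{"fingers":0.35,"x":0,"y":0,"z":0,"twist":0},{"fingers":0.35,"x":0,"y":0,"z":0,"twist":0}]' 25; python3 plan.py 642 79 31 -18
```

```text
time: 12.07
position: [0.6419, 0.0816, 0.031]
tool_rot: [0.246, 1.557, -0.246]
ft_force: [0.8, 1.0, 0.3]
grip_width: 0.551
t 12.07 pos [641.9  81.6  31. ] jaw -18.0 grip 0.551 F [0.8 1.  0.3] j7 -0.77
->  x -0.000 y -0.061 z 0.021 twist 0.01  rows 0.1
```

```bash
python3 -m creep '[{"fingers":0.35,"x":-0.2,"y":0,"z":0,"twist":0},{"fingers":0.35,"x":-0.8,"y":0,"z":0,"twist":0},{"fingers":0.35,"x":-1.6,"y":0,"z":0,"twist":0},{"fingers":0.35,"x":-2.5,"y":0,"z":0,"twist":0},{"fingers":0.35,"x":-3.3,"y":0,"z":0,"twist":0},{"fingers":0.35,"x":-3.8,"y":0,"z":0,"twist":0},{"fingers":0.35,"x":-4,"y":0,"z":0,"twist":0},{"fingers":0.35,"x":-4,"y":0,"z":0,"twist":0}]' 25; python3 plan.py 590 -127 190 -64.5
```

```text
time: 12.73
position: [0.6428, 0.0821, 0.1931]
tool_rot: [0.246, 1.553, -0.245]
ft_force: [0.2, 0.3, -2.6]
grip_width: 0.551
t 12.73 pos [642.8  82.1 193.1] jaw -17.9 grip 0.551 F [ 0.2  0.3 -2.6] j7 -0.7
->  x 0.072 y -5.379 z 0.355 twist 9.31  rows 6.5
```

```bash
python3 -m creep '[{"fingers":0.35,"x":0,"y":-0.2,"z":0.02,"twist":0.4},{"fingers":0.35,"x":0,"y":-0.7,"z":0.05,"twist":1.2},{"fingers":0.35,"x":0,"y":-1.3,"z":0.1,"twist":2.2},{"fingers":0.35,"x":0,"y":-1.9,"z":0.13,"twist":3.3},{"fingers":0.35,"x":0,"y":-2.5,"z":0.17,"twist":4.4},{"fingers":0.35,"x":0,"y":-3.1,"z":0.2,"twist":5.5},{"fingers":0.35,"x":0,"y":-3.7,"z":0.25,"twist":6.6},{"fingers":0.35,"x":0,"y":-4.3,"z":0.3,"twist":7.6},{"fingers":0.35,"x":0,"y":-4.8,"z":0.33,"twist":8.5},{"fingers":0.35,"x":0,"y":-5.2,"z":0.35,"twist":9.1},{"fingers":0.35,"x":0,"y":-5.38,"z":0.35,"twist":9.3},{"fingers":0.35,"x":0,"y":-5.38,"z":0.35,"twist":9.3},{"fingers":0.35,"x":0,"y":-5.38,"z":0.35,"twist":9.3},{"fingers":0.35,"x":0,"y":-5.38,"z":0.35,"twist":9.3}]' 25; python3 plan.py 590 -127 41 -64.5;python3 - <<'E'
from bench import viewer; import cv2,numpy as np
d=viewer.get_image("wrist"); cv2.imwrite("pics/w5.png",d["pixels"][:,:,::-1])
d=viewer.get_image("side"); cv2.imwrite("pics/s5.png",d["pixels"][:,:,::-1])
E
```

```text
time: 13.9
position: [0.5892, -0.1251, 0.1907]
tool_rot: [0.873, 1.39, -0.871]
ft_force: [1.0, -0.0, -3.7]
grip_width: 0.55
t 13.9 pos [ 589.2 -125.1  190.7] jaw -64.3 grip 0.55 F [ 1.  -0.  -3.7] j7 -1.08
->  x 3.742 y -0.003 z 0.056 twist 0.05  rows 3.6
```

View pics/w5.png

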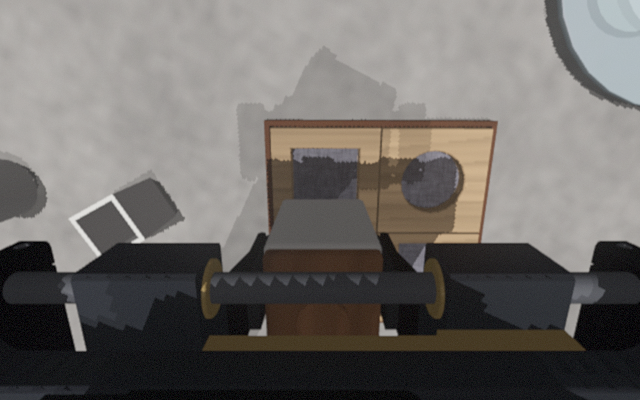

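View pics/s5.png

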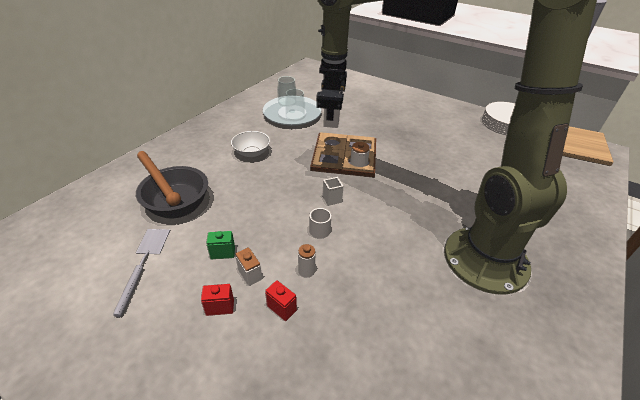

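The wrist view shows the square pot over its hollow at (325,180), with matching orientation. The side view shows the wide pot standing in its hollow at (359,153). I lower the square pot.

```bash
python3 -m creep '[{"fingers":0.35,"x":0.3,"y":0.03,"z":0.03,"twist":0},{"fingers":0.35,"x":0.8,"y":0.03,"z":0.03,"twist":0},{"fingers":0.35,"x":1.3,"y":0.03,"z":0.03,"twist":0},{"fingers":0.35,"x":1.8,"y":0.03,"z":0.03,"twist":0},{"fingers":0.35,"x":2.2,"y":0.03,"z":0.03,"twist":0},{"fingers":0.35,"x":2.5,"y":0.03,"z":0.03,"twist":0},{"fingers":0.35,"x":2.8,"y":0.03,"z":0.03,"twist":0},{"fingers":0.35,"x":3.0,"y":0.03,"z":0.03,"twist":0},{"fingers":0.35,"x":3.2,"y":0.03,"z":0.03,"twist":0},{"fingers":0.35,"x":3.35,"y":0.03,"z":0.03,"twist":0},{"fingers":0.35,"x":3.5,"y":0.03,"z":0.03,"twist":0},{"fingers":0.35,"x":3.55,"y":0.03,"z":0.03,"twist":0},{"fingers":0.35,"x":3.6,"y":0.03,"z":0.03,"twist":0},{"fingers":0.35,"x":3.65,"y":0.03,"z":0.03,"twist":0},{"fingers":0.35,"x":3.7,"y":0.03,"z":0.03,"twist":0},{"fingers":0.35,"x":3.7,"y":0.03,"z":0.03,"twist":0}]' 25; python3 plan.py 590 -127 41 -64.5
```

```text
time: 15.33
position: [0.5904, -0.128, 0.0428]
tool_rot: [0.875, 1.388, -0.875]
ft_force: [0.5, -0.5, -2.2]
grip_width: 0.546
t 15.33 pos [ 590.4 -128.    42.8] jaw -64.5 grip 0.546 F [ 0.5 -0.5 -2.2] j7 -1.15
->  x 0.046 y 0.001 z -0.028 twist 0.01  rows 0.1
```

```bash
python3 -m creep '[{"fingers":0.35,"x":0.02,"y":0,"z":-0.02,"twist":0},{"fingers":0.35,"x":0.04,"y":0,"z":-0.02,"twist":0},{"fingers":0.35,"x":0.06,"y":0,"z":-0.02,"twist":0},{"fingers":0.35,"x":0.06,"y":0,"z":-0.02,"twist":0}]' 25; python3 plan.py 590 -127 41
```

```text
time: 15.67
position: [0.5903, -0.1272, 0.041]
tool_rot: [0.875, 1.387, -0.875]
ft_force: [-0.5, 0.9, -1.0]
grip_width: 0.551
t 15.67 pos [ 590.3 -127.2   41. ] jaw -64.4 grip 0.551 F [-0.5  0.9 -1. ] j7 -1.15
->  x -0.001 y -0.006 z -0.007 twist 0.00  rows 0.0
```

```bash
python3 -m creep '[{"fingers":0.35,"x":0.02,"y":0,"z":0,"twist":0},{"fingers":0.35,"x":0.03,"y":0,"z":0,"twist":0},{"fingers":0.35,"x":0.03,"y":0,"z":0,"twist":0}]' 25; python3 plan.py 590 -127 41
```

```text
time: 15.92
position: [0.5903, -0.1271, 0.0409]
tool_rot: [0.874, 1.387, -0.875]
ft_force: [-3.5, -0.3, 6.8]
grip_width: 0.552
t 15.92 pos [ 590.3 -127.1   40.9] jaw -64.4 grip 0.552 F [-3.5 -0.3  6.8] j7 -1.15
->  x -0.002 y -0.006 z -0.007 twist 0.00  rows 0.0
```

Seated: the contact force is up by about 9 N. Release and retreat.

```bash
python3 -m creep '[{"fingers":0.6,"x":0,"y":0,"z":0,"twist":0},{"fingers":0.85,"x":0,"y":0,"z":0,"twist":0},{"fingers":0.85,"x":0,"y":0,"z":0,"twist":0},{"fingers":0.85,"x":0,"y":0,"z":0,"twist":0},{"fingers":0.85,"x":0,"y":0,"z":0,"twist":0},{"fingers":0.85,"x":0,"y":0,"z":0,"twist":0},{"fingers":0.85,"x":-0.2,"y":0,"z":0,"twist":0},{"fingers":0.85,"x":-0.7,"y":0,"z":0,"twist":0},{"fingers":0.85,"x":-1.4,"y":0,"z":0,"twist":0},{"fingers":0.85,"x":-2.2,"y":0,"z":0,"twist":0},{"fingers":0.85,"x":-3.1,"y":0,"z":0,"twist":0},{"fingers":0.85,"x":-3.7,"y":0,"z":0,"twist":0},{"fingers":0.85,"x":-3.7,"y":0,"z":0,"twist":0}]' 20; python3 plan.py 496.3 402.8 185 -23
```

```text
time: 17.0
position: [0.5938, -0.1274, 0.1945]
tool_rot: [0.876, 1.377, -0.871]
ft_force: [0.6, 0.3, 0.7]
grip_width: 0.845
t 17.0 pos [ 593.8 -127.4  194.5] jaw -64.4 grip 0.845 F [0.6 0.3 0.7] j7 -1.09
->  x 0.172 y 3.519 z -13.010 twist -8.29  rows 12.9
```

```bash
python3 -m creep '[{"fingers":1,"x":0.1,"y":3.52,"z":-13,"twist":-8.3},{"fingers":1,"x":0.1,"y":3.52,"z":-13,"twist":-8.3},{"fingers":1,"x":0.1,"y":3.52,"z":-13,"twist":-8.3},{"fingers":1,"x":0.1,"y":3.52,"z":-13,"twist":-8.3},{"fingers":1,"x":0.1,"y":3.52,"z":-13,"twist":-8.3},{"fingers":1,"x":0.1,"y":3.52,"z":-13,"twist":-8.3},{"fingers":1,"x":0.1,"y":3.52,"z":-13,"twist":-8.3},{"fingers":1,"x":0.1,"y":3.52,"z":-13,"twist":-8.3},{"fingers":1,"x":0.1,"y":3.52,"z":-13,"twist":-8.3},{"fingers":1,"x":0.1,"y":3.52,"z":-13,"twist":-8.3},{"fingers":1,"x":0.1,"y":3.52,"z":-13,"twist":-8.3},{"fingers":1,"x":0.1,"y":3.52,"z":-13,"twist":-8.3},{"fingers":1,"x":0.1,"y":3.52,"z":-13,"twist":-8.3},{"fingers":1,"x":0.1,"y":3.52,"z":-13,"twist":-8.3},{"fingers":1,"x":0.1,"y":3.52,"z":-13,"twist":-8.3},{"fingers":1,"x":0.1,"y":3.52,"z":-13,"twist":-8.3},{"fingers":1,"x":0.1,"y":3.52,"z":-13,"twist":-8.3},{"fingers":1,"x":0.1,"y":3.52,"z":-13,"twist":-8.3}]'; python3 plan.py 496.3 402.8 27 -23;python3 - <<'E'
from bench import viewer; import cv2,numpy as np
d=viewer.get_image("wrist"); cv2.imwrite("pics/w6.png",d["pixels"][:,:,::-1])
d=viewer.get_image("top"); np.savez("top6.npz",**d); cv2.imwrite("pics/t6.png",cv2.resize(d["pixels"][130:260,160:490,::-1],None,fx=2.4,fy=2.4))
from h import *
pts=cloud(d).reshape(-1,3)*1000
for x,y,z in((494.5,-172.5,82),(590,-127,86)):
  near=np.hypot(pts[:,0]-x,pts[:,1]-y)<45
  l=pts[near&(abs(pts[:,2]-z)<6)]; print(cv2.minAreaRect(l[:,:2].astype(np.float32)),np.median(l[:,2]))
E
```

```text
time: 18.5
position: [0.4943, 0.4005, 0.1833]
tool_rot: [0.316, 1.547, -0.318]
ft_force: [0.4, 0.4, 0.2]
grip_width: 1.002
t 18.5 pos [494.3 400.5 183.3] jaw -23.1 grip 1.002 F [0.4 0.4 0.2] j7 -1.38
->  x 3.907 y 0.077 z 0.020 twist -0.03  rows 3.7
((493.054931640625, -173.3878936767578), (57.94353485107422, 58.46373748779297), 46.276161193847656) 82.98715218774677
((587.9532470703125, -127.75850677490234), (46.63062286376953, 47.05866622924805), 26.71026039123535) 87.28846175319372
```

View pics/w6.png

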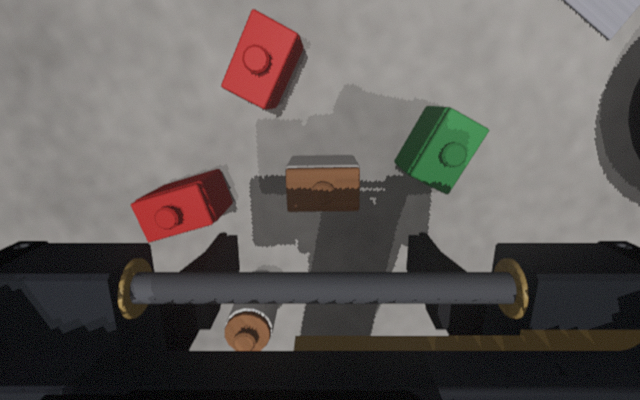

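View pics/t6.png

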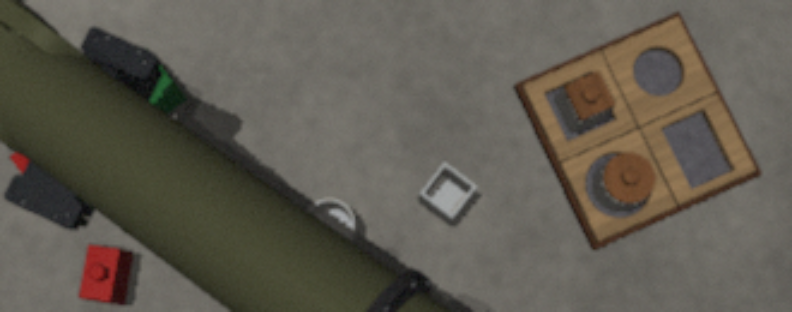

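The wide and square pots are seated, with lids about 2 mm from the hollow centres. The wrist view shows the oblong pot, with its wooden lid at (323,185), between the jaws. Green at (442,150) and red at (183,205) are clear of the fingers. I go down.

```bash
python3 -m creep '[{"fingers":1,"x":0.3,"y":0.05,"z":0.03,"twist":0},{"fingers":1,"x":1,"y":0.05,"z":0.03,"twist":0},{"fingers":1,"x":1.7,"y":0.05,"z":0.03,"twist":0},{"fingers":1,"x":2.3,"y":0.05,"z":0.03,"twist":0},{"fingers":1,"x":2.8,"y":0.05,"z":0.03,"twist":0},{"fingers":1,"x":3.2,"y":0.05,"z":0.03,"twist":0},{"fingers":1,"x":3.6,"y":0.05,"z":0.03,"twist":0},{"fingers":1,"x":3.85,"y":0.05,"z":0.03,"twist":0},{"fingers":1,"x":3.9,"y":0.05,"z":0.03,"twist":0},{"fingers":1,"x":3.9,"y":0.05,"z":0.03,"twist":0},{"fingers":1,"x":3.9,"y":0.05,"z":0.03,"twist":0}]'; python3 plan.py 496.3 402.8 27 -23
```

```text
time: 19.52
position: [0.4952, 0.4045, 0.0281]
tool_rot: [0.315, 1.547, -0.313]
ft_force: [0.3, 0.8, 0.8]
grip_width: 1.002
t 19.52 pos [495.2 404.5  28.1] jaw -22.9 grip 1.002 F [0.3 0.8 0.8] j7 -1.46
->  x 0.026 y -0.029 z 0.042 twist 0.01  rows 0.1
```

```bash
python3 -m creep '[{"fingers":0.55,"x":0,"y":0,"z":0,"twist":0},{"fingers":0.55,"x":0,"y":0,"z":0,"twist":0},{"fingers":0.55,"x":0,"y":0,"z":0,"twist":0},{"fingers":0.55,"x":0,"y":0,"z":0,"twist":0},{"fingers":0.55,"x":0,"y":0,"z":0,"twist":0},{"fingers":0.55,"x":0,"y":0,"z":0,"twist":0},{"fingers":0.55,"x":0,"y":0,"z":0,"twist":0},{"fingers":0.55,"x":0,"y":0,"z":0,"twist":0},{"fingers":0.55,"x":0,"y":0,"z":0,"twist":0}]' 25; python3 plan.py 496.3 402.8 27 -23
```

```text
time: 20.27
position: [0.4953, 0.404, 0.0278]
tool_rot: [0.314, 1.547, -0.314]
ft_force: [0.6, -0.8, 4.5]
grip_width: 0.735
t 20.27 pos [495.3 404.   27.8] jaw -23.0 grip 0.735 F [ 0.6 -0.8  4.5] j7 -1.46
->  x 0.019 y -0.017 z 0.035 twist 0.01  rows 0.0
```

```bash
python3 -m creep '[{"fingers":0.55,"x":-0.2,"y":0,"z":0,"twist":0},{"fingers":0.55,"x":-0.8,"y":0,"z":0,"twist":0},{"fingers":0.55,"x":-1.6,"y":0,"z":0,"twist":0},{"fingers":0.55,"x":-2.5,"y":0,"z":0,"twist":0},{"fingers":0.55,"x":-3.3,"y":0,"z":0,"twist":0},{"fingers":0.55,"x":-3.9,"y":0,"z":0,"twist":0},{"fingers":0.55,"x":-4.1,"y":0,"z":0,"twist":0},{"fingers":0.55,"x":-4.1,"y":0,"z":0,"twist":0}]' 25; python3 plan.py 540 -269.5 190 25.5
```

```text
time: 20.93
position: [0.495, 0.405, 0.1931]
tool_rot: [0.316, 1.546, -0.312]
ft_force: [0.0, 0.9, -3.4]
grip_width: 0.734
t 20.93 pos [495.  405.  193.1] jaw -22.9 grip 0.734 F [ 0.   0.9 -3.4] j7 -1.38
->  x 0.046 y -15.091 z 7.606 twist -9.69  rows 16.2
```

```bash
python3 -m creep '[{"fingers":0.55,"x":0,"y":-0.3,"z":0.15,"twist":-0.2},{"fingers":0.55,"x":0,"y":-0.9,"z":0.46,"twist":-0.6},{"fingers":0.55,"x":0,"y":-1.66,"z":0.84,"twist":-1.1},{"fingers":0.55,"x":0,"y":-2.5,"z":1.25,"twist":-1.6},{"fingers":0.55,"x":0,"y":-3.3,"z":1.67,"twist":-2.1},{"fingers":0.55,"x":0,"y":-4.15,"z":2.1,"twist":-2.7},{"fingers":0.55,"x":0,"y":-5,"z":2.5,"twist":-3.2},{"fingers":0.55,"x":0,"y":-5.8,"z":2.93,"twist":-3.7},{"fingers":0.55,"x":0,"y":-6.65,"z":3.35,"twist":-4.3},{"fingers":0.55,"x":0,"y":-7.5,"z":3.76,"twist":-4.8},{"fingers":0.55,"x":0,"y":-8.3,"z":4.2,"twist":-5.3},{"fingers":0.55,"x":0,"y":-9.13,"z":4.6,"twist":-5.9},{"fingers":0.55,"x":0,"y":-9.96,"z":5,"twist":-6.4},{"fingers":0.55,"x":0,"y":-10.8,"z":5.44,"twist":-6.9},{"fingers":0.55,"x":0,"y":-11.6,"z":5.86,"twist":-7.5},{"fingers":0.55,"x":0,"y":-12.45,"z":6.27,"twist":-8},{"fingers":0.55,"x":0,"y":-13.3,"z":6.7,"twist":-8.5},{"fingers":0.55,"x":0,"y":-14,"z":7.07,"twist":-9},{"fingers":0.55,"x":0,"y":-14.6,"z":7.4,"twist":-9.4},{"fingers":0.55,"x":0,"y":-15,"z":7.55,"twist":-9.7}]' 25; python3 plan.py 540 -269.5 190 25.5
```

```text
time: 22.6
position: [0.5368, -0.2702, 0.1877]
tool_rot: [-0.346, 1.546, 0.35]
ft_force: [-0.1, -0.5, -3.1]
grip_width: 0.735
t 22.6 pos [ 536.8 -270.2  187.7] jaw 25.4 grip 0.735 F [-0.1 -0.5 -3.1] j7 0.7
->  x -0.058 y -0.019 z 0.079 twist -0.02  rows 0.1
```

```bash
python3 -m creep '[{"fingers":0.55,"x":0,"y":0,"z":0.06,"twist":0},{"fingers":0.55,"x":0,"y":0,"z":0.06,"twist":0},{"fingers":0.55,"x":0,"y":0,"z":0.06,"twist":0}]' 25; python3 plan.py 540 -269.5 38 25.5;python3 - <<'E'
from bench import viewer; import cv2,numpy as np
d=viewer.get_image("wrist"); cv2.imwrite("pics/w7.png",d["pixels"][:,:,::-1])
E
```

```text
time: 22.85
position: [0.5402, -0.2636, 0.1892]
tool_rot: [-0.348, 1.544, 0.353]
ft_force: [0.1, 0.2, -3.4]
grip_width: 0.735
t 22.85 pos [ 540.2 -263.6  189.2] jaw 25.6 grip 0.735 F [ 0.1  0.2 -3.4] j7 0.69
->  x 3.779 y -0.145 z -0.064 twist 0.02  rows 3.6
```

View pics/w7.png

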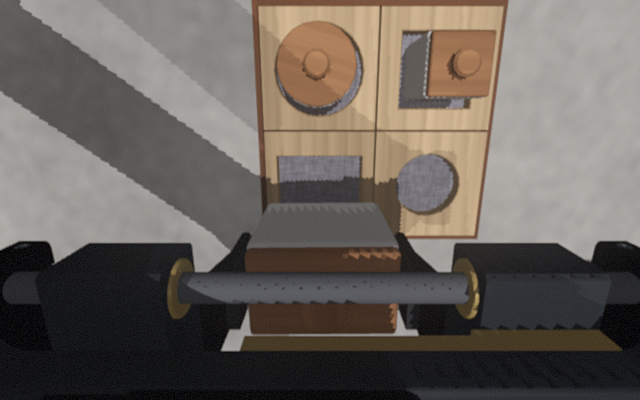

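The oblong pot is lined up over its hollow, which shows at (320,180). I lower it with a small sideways correction.

```bash
python3 -m creep '[{"fingers":0.55,"x":0.3,"y":-0.12,"z":-0.05,"twist":0},{"fingers":0.55,"x":0.8,"y":-0.12,"z":-0.05,"twist":0},{"fingers":0.55,"x":1.3,"y":-0.12,"z":-0.05,"twist":0},{"fingers":0.55,"x":1.8,"y":-0.12,"z":-0.05,"twist":0},{"fingers":0.55,"x":2.2,"y":-0.12,"z":-0.05,"twist":0},{"fingers":0.55,"x":2.5,"y":-0.12,"z":-0.05,"twist":0},{"fingers":0.55,"x":2.8,"y":-0.12,"z":-0.05,"twist":0},{"fingers":0.55,"x":2.9,"y":-0.12,"z":-0.05,"twist":0},{"fingers":0.55,"x":3,"y":-0.12,"z":-0.05,"twist":0},{"fingers":0.55,"x":3,"y":-0.12,"z":-0.05,"twist":0},{"fingers":0.55,"x":3,"y":-0.12,"z":-0.05,"twist":0}]' 25; python3 plan.py 540 -269.5 38 25.5
```

```text
time: 23.82
position: [0.5419, -0.2706, 0.072]
tool_rot: [-0.35, 1.542, 0.349]
ft_force: [0.1, 0.4, -3.2]
grip_width: 0.731
t 23.82 pos [ 541.9 -270.6   72. ] jaw 25.6 grip 0.731 F [ 0.1  0.4 -3.2] j7 0.64
->  x 0.849 y 0.046 z -0.032 twist 0.01  rows 0.8
```

```bash
python3 -m creep '[{"fingers":0.55,"x":0.15,"y":0.02,"z":-0.03,"twist":0},{"fingers":0.55,"x":0.3,"y":0.02,"z":-0.03,"twist":0},{"fingers":0.55,"x":0.45,"y":0.02,"z":-0.03,"twist":0},{"fingers":0.55,"x":0.6,"y":0.02,"z":-0.03,"twist":0},{"fingers":0.55,"x":0.7,"y":0.02,"z":-0.03,"twist":0},{"fingers":0.55,"x":0.76,"y":0.02,"z":-0.03,"twist":0},{"fingers":0.55,"x":0.8,"y":0.02,"z":-0.03,"twist":0},{"fingers":0.55,"x":0.83,"y":0.02,"z":-0.03,"twist":0},{"fingers":0.55,"x":0.83,"y":0.02,"z":-0.03,"twist":0}]' 25; python3 plan.py 540 -269.5 38 25.5
```

```text
time: 24.57
position: [0.54, -0.2702, 0.0381]
tool_rot: [-0.35, 1.542, 0.35]
ft_force: [-0.2, -0.3, -2.4]
grip_width: 0.731
t 24.57 pos [ 540.  -270.2   38.1] jaw 25.6 grip 0.731 F [-0.2 -0.3 -2.4] j7 0.62
->  x 0.001 y 0.016 z 0.007 twist 0.01  rows 0.0
```

```bash
python3 -m creep '[{"fingers":0.55,"x":0.02,"y":0,"z":0,"twist":0},{"fingers":0.55,"x":0.03,"y":0,"z":0,"twist":0},{"fingers":0.55,"x":0.04,"y":0,"z":0,"twist":0},{"fingers":0.55,"x":0.04,"y":0,"z":0,"twist":0}]' 25; python3 plan.py 540 -269.5 38 25.5
```

```text
time: 24.9
position: [0.5403, -0.2704, 0.0378]
tool_rot: [-0.35, 1.542, 0.349]
ft_force: [-2.0, 1.0, 5.1]
grip_width: 0.734
t 24.9 pos [ 540.3 -270.4   37.8] jaw 25.6 grip 0.734 F [-2.   1.   5.1] j7 0.62
->  x -0.006 y 0.022 z 0.003 twist 0.01  rows 0.0
```

Seated. Release, with the opening limited to 0.95, and retreat.

```bash
python3 -m creep '[{"fingers":0.78,"x":0,"y":0,"z":0,"twist":0},{"fingers":0.95,"x":0,"y":0,"z":0,"twist":0},{"fingers":0.95,"x":0,"y":0,"z":0,"twist":0},{"fingers":0.95,"x":0,"y":0,"z":0,"twist":0},{"fingers":0.95,"x":0,"y":0,"z":0,"twist":0},{"fingers":0.95,"x":0,"y":0,"z":0,"twist":0},{"fingers":0.95,"x":-0.2,"y":0,"z":0,"twist":0},{"fingers":0.95,"x":-0.7,"y":0,"z":0,"twist":0},{"fingers":0.95,"x":-1.4,"y":0,"z":0,"twist":0},{"fingers":0.95,"x":-2.2,"y":0,"z":0,"twist":0},{"fingers":0.95,"x":-3.1,"y":0,"z":0,"twist":0},{"fingers":0.95,"x":-3.8,"y":0,"z":0,"twist":0},{"fingers":0.95,"x":-4,"y":0,"z":0,"twist":0}]' 20; python3 plan.py 382.5 311 195 -30
```

```text
time: 25.98
position: [0.5426, -0.2708, 0.2027]
tool_rot: [-0.354, 1.536, 0.345]
ft_force: [1.7, 0.1, 0.4]
grip_width: 0.946
t 25.98 pos [ 542.6 -270.8  202.7] jaw 25.6 grip 0.946 F [1.7 0.1 0.4] j7 0.7
->  x 0.099 y 14.848 z 2.666 twist 11.11  rows 14.5
```

```bash
python3 -m creep '[{"fingers":1,"x":0,"y":14.85,"z":2.67,"twist":0},{"fingers":1,"x":0,"y":14.85,"z":2.67,"twist":0},{"fingers":1,"x":0,"y":14.85,"z":2.67,"twist":0},{"fingers":1,"x":0,"y":14.85,"z":2.67,"twist":0},{"fingers":1,"x":0,"y":14.85,"z":2.67,"twist":0},{"fingers":1,"x":0,"y":14.85,"z":2.67,"twist":0},{"fingers":1,"x":0,"y":14.85,"z":2.67,"twist":0},{"fingers":1,"x":0,"y":14.85,"z":2.67,"twist":0},{"fingers":1,"x":0,"y":14.85,"z":2.67,"twist":0},{"fingers":1,"x":0,"y":14.85,"z":2.67,"twist":0},{"fingers":1,"x":0,"y":14.85,"z":2.67,"twist":0},{"fingers":1,"x":0,"y":14.85,"z":2.67,"twist":0},{"fingers":1,"x":0,"y":14.85,"z":2.67,"twist":0},{"fingers":1,"x":0,"y":14.85,"z":2.67,"twist":0},{"fingers":1,"x":0,"y":14.85,"z":2.67,"twist":0},{"fingers":1,"x":0,"y":14.85,"z":2.67,"twist":0},{"fingers":1,"x":0,"y":14.85,"z":2.67,"twist":0},{"fingers":1,"x":0,"y":14.85,"z":2.67,"twist":0},{"fingers":1,"x":0,"y":14.85,"z":2.67,"twist":0}]' 20; python3 plan.py 382.5 311 39 25.5;python3 - <<'E'
from bench import viewer; import cv2,numpy as np
d=viewer.get_image("wrist"); cv2.imwrite("pics/w8.png",d["pixels"][:,:,::-1])
E
```

```text
time: 27.57
position: [0.3808, 0.31, 0.1962]
tool_rot: [-0.349, 1.543, 0.346]
ft_force: [-0.4, 0.6, -1.3]
grip_width: 0.998
t 27.57 pos [380.8 310.  196.2] jaw 25.4 grip 0.998 F [-0.4  0.6 -1.3] j7 -0.38
->  x 3.931 y 0.011 z 0.050 twist -0.02  rows 3.8
```

View pics/w8.png

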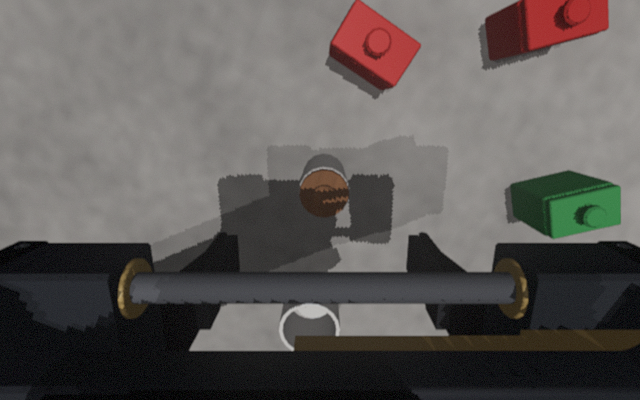

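The slim pot is at (324,193), centred between the jaws. I go down to grip at 58 mm height.

```bash
python3 -m creep '[{"fingers":1,"x":0.3,"y":0,"z":0.04,"twist":0},{"fingers":1,"x":1,"y":0,"z":0.04,"twist":0},{"fingers":1,"x":1.7,"y":0,"z":0.04,"twist":0},{"fingers":1,"x":2.3,"y":0,"z":0.04,"twist":0},{"fingers":1,"x":2.8,"y":0,"z":0.04,"twist":0},{"fingers":1,"x":3.2,"y":0,"z":0.04,"twist":0},{"fingers":1,"x":3.6,"y":0,"z":0.04,"twist":0},{"fingers":1,"x":3.85,"y":0,"z":0.04,"twist":0},{"fingers":1,"x":3.93,"y":0,"z":0.04,"twist":0},{"fingers":1,"x":3.93,"y":0,"z":0.04,"twist":0},{"fingers":1,"x":3.93,"y":0,"z":0.04,"twist":0}]'; python3 plan.py 382.5 311 39 25.5
```

```text
time: 28.53
position: [0.3822, 0.3124, 0.04]
tool_rot: [-0.349, 1.541, 0.349]
ft_force: [1.2, 1.3, -0.5]
grip_width: 1.004
t 28.53 pos [382.2 312.4  40. ] jaw 25.5 grip 1.004 F [ 1.2  1.3 -0.5] j7 -0.63
->  x 0.025 y -0.035 z -0.009 twist 0.00  rows 0.0
```

```bash
python3 -m creep '[{"fingers":0.3,"x":0,"y":0,"z":0,"twist":0},{"fingers":0.3,"x":0,"y":0,"z":0,"twist":0},{"fingers":0.3,"x":0,"y":0,"z":0,"twist":0},{"fingers":0.3,"x":0,"y":0,"z":0,"twist":0},{"fingers":0.3,"x":0,"y":0,"z":0,"twist":0},{"fingers":0.3,"x":0,"y":0,"z":0,"twist":0},{"fingers":0.3,"x":0,"y":0,"z":0,"twist":0},{"fingers":0.3,"x":0,"y":0,"z":0,"twist":0},{"fingers":0.3,"x":0,"y":0,"z":0,"twist":0},{"fingers":0.3,"x":0,"y":0,"z":0,"twist":0},{"fingers":0.3,"x":0,"y":0,"z":0,"twist":0}]' 25; python3 plan.py 382.5 311 39 25.5
```

```text
time: 29.45
position: [0.3813, 0.3123, 0.0393]
tool_rot: [-0.35, 1.543, 0.35]
ft_force: [-1.8, -0.6, 1.3]
grip_width: 0.497
t 29.45 pos [381.3 312.3  39.3] jaw 25.6 grip 0.497 F [-1.8 -0.6  1.3] j7 -0.63
->  x 0.007 y -0.044 z 0.014 twist 0.01  rows 0.0
```

```bash
python3 -m creep '[{"fingers":0.3,"x":-0.2,"y":0,"z":0,"twist":0},{"fingers":0.3,"x":-0.8,"y":0,"z":0,"twist":0},{"fingers":0.3,"x":-1.6,"y":0,"z":0,"twist":0},{"fingers":0.3,"x":-2.5,"y":0,"z":0,"twist":0},{"fingers":0.3,"x":-3.3,"y":0,"z":0,"twist":0},{"fingers":0.3,"x":-3.9,"y":0,"z":0,"twist":0},{"fingers":0.3,"x":-4.1,"y":0,"z":0,"twist":0},{"fingers":0.3,"x":-4.1,"y":0,"z":0,"twist":0}]' 25; python3 plan.py 636 -223.5 205 25.5
```

```text
time: 30.12
position: [0.3826, 0.313, 0.2049]
tool_rot: [-0.35, 1.538, 0.348]
ft_force: [0.7, -0.1, -3.3]
grip_width: 0.499
t 30.12 pos [382.6 313.  204.9] jaw 25.5 grip 0.499 F [ 0.7 -0.1 -3.3] j7 -0.37
->  x 0.022 y -14.833 z -0.060 twist 0.00  rows 14.2
```

```bash
python3 -m creep '[{"fingers":0.3,"x":0,"y":-0.3,"z":0,"twist":0},{"fingers":0.3,"x":0,"y":-0.9,"z":0,"twist":0},{"fingers":0.3,"x":0,"y":-1.7,"z":0,"twist":0},{"fingers":0.3,"x":0,"y":-2.6,"z":0,"twist":0},{"fingers":0.3,"x":0,"y":-3.5,"z":0,"twist":0},{"fingers":0.3,"x":0,"y":-4.4,"z":0,"twist":0},{"fingers":0.3,"x":0,"y":-5.3,"z":0,"twist":0},{"fingers":0.3,"x":0,"y":-6.2,"z":0,"twist":0},{"fingers":0.3,"x":0,"y":-7.1,"z":0,"twist":0},{"fingers":0.3,"x":0,"y":-8,"z":0,"twist":0},{"fingers":0.3,"x":0,"y":-8.9,"z":0,"twist":0},{"fingers":0.3,"x":0,"y":-9.8,"z":0,"twist":0},{"fingers":0.3,"x":0,"y":-10.7,"z":0,"twist":0},{"fingers":0.3,"x":0,"y":-11.6,"z":0,"twist":0},{"fingers":0.3,"x":0,"y":-12.5,"z":0,"twist":0},{"fingers":0.3,"x":0,"y":-13.3,"z":-0.03,"twist":0},{"fingers":0.3,"x":0,"y":-14,"z":-0.06,"twist":0},{"fingers":0.3,"x":0,"y":-14.5,"z":-0.06,"twist":0},{"fingers":0.3,"x":0,"y":-14.83,"z":-0.06,"twist":0},{"fingers":0.3,"x":0,"y":-14.83,"z":-0.06,"twist":0}]' 25;  python3 -m creep '[{"fingers":0.3,"x":0,"y":0,"z":0,"twist":0},{"fingers":0.3,"x":0,"y":0,"z":0,"twist":0}]'; python3 plan.py 636 -223.5 49.5 25.5;python3 - <<'E'
from bench import viewer; import cv2,numpy as np
d=viewer.get_image("wrist"); cv2.imwrite("pics/w9.png",d["pixels"][:,:,::-1])
d=viewer.get_image("side"); cv2.imwrite("pics/s9.png",cv2.resize(d["pixels"][60:220,220:440,::-1],None,fx=3,fy=3))
E
```

```text
time: 31.78
position: [0.6343, -0.2279, 0.1985]
tool_rot: [-0.345, 1.548, 0.348]
ft_force: [-0.6, -0.6, -4.0]
grip_width: 0.495
time: 31.95
position: [0.6345, -0.2216, 0.2013]
tool_rot: [-0.349, 1.545, 0.354]
ft_force: [-0.0, 0.8, -3.3]
grip_width: 0.5
t 31.95 pos [ 634.5 -221.6  201.3] jaw 25.7 grip 0.5 F [-0.   0.8 -3.3] j7 0.48
->  x 3.795 y -0.071 z 0.021 twist 0.04  rows 3.6
```

View pics/w9.png

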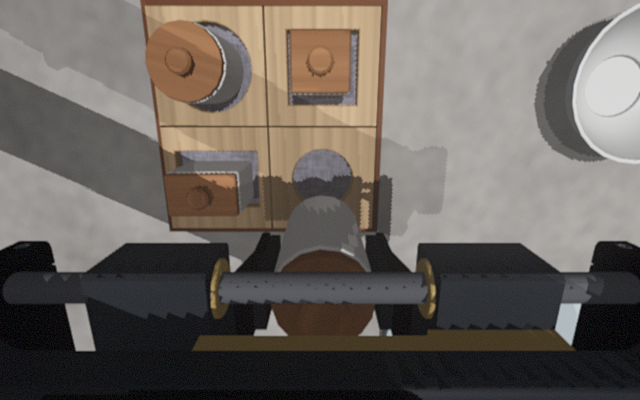

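View pics/s9.png

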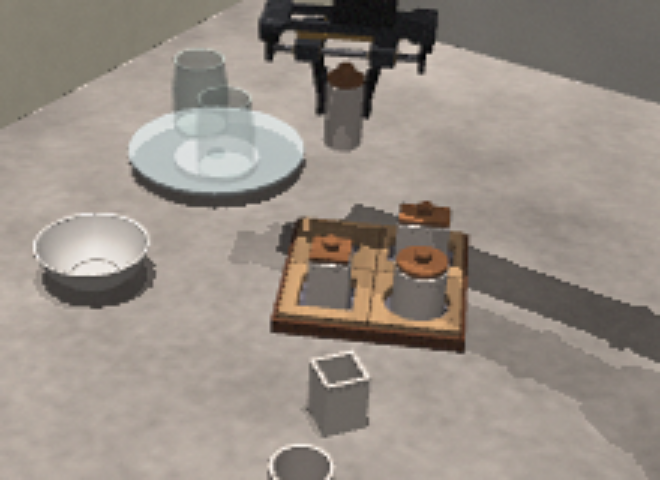

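The slim pot hangs over its hollow at (322,175), and the other three stand upright in theirs. I lower it.

```bash
python3 -m creep '[{"fingers":0.3,"x":0.3,"y":-0.05,"z":0.02,"twist":0},{"fingers":0.3,"x":0.8,"y":-0.05,"z":0.02,"twist":0},{"fingers":0.3,"x":1.3,"y":-0.05,"z":0.02,"twist":0},{"fingers":0.3,"x":1.8,"y":-0.05,"z":0.02,"twist":0},{"fingers":0.3,"x":2.2,"y":-0.05,"z":0.02,"twist":0},{"fingers":0.3,"x":2.5,"y":-0.05,"z":0.02,"twist":0},{"fingers":0.3,"x":2.8,"y":-0.05,"z":0.02,"twist":0},{"fingers":0.3,"x":2.9,"y":-0.05,"z":0.02,"twist":0},{"fingers":0.3,"x":3,"y":-0.05,"z":0.02,"twist":0},{"fingers":0.3,"x":3,"y":-0.05,"z":0.02,"twist":0},{"fingers":0.3,"x":3,"y":-0.05,"z":0.02,"twist":0}]' 25; python3 plan.py 636 -223.5 49.5 25.5
```

```text
time: 32.97
position: [0.6373, -0.2253, 0.0841]
tool_rot: [-0.35, 1.541, 0.349]
ft_force: [0.5, 0.2, -3.4]
grip_width: 0.501
t 32.97 pos [ 637.3 -225.3   84.1] jaw 25.6 grip 0.501 F [ 0.5  0.2 -3.4] j7 0.44
->  x 0.864 y 0.055 z -0.012 twist 0.01  rows 0.8
```

```bash
python3 -m creep '[{"fingers":0.3,"x":0.15,"y":0.03,"z":-0.01,"twist":0},{"fingers":0.3,"x":0.3,"y":0.03,"z":-0.01,"twist":0},{"fingers":0.3,"x":0.45,"y":0.03,"z":-0.01,"twist":0},{"fingers":0.3,"x":0.6,"y":0.03,"z":-0.01,"twist":0},{"fingers":0.3,"x":0.7,"y":0.03,"z":-0.01,"twist":0},{"fingers":0.3,"x":0.76,"y":0.03,"z":-0.01,"twist":0},{"fingers":0.3,"x":0.8,"y":0.03,"z":-0.01,"twist":0},{"fingers":0.3,"x":0.84,"y":0.03,"z":-0.01,"twist":0},{"fingers":0.3,"x":0.84,"y":0.03,"z":-0.01,"twist":0}]' 25; python3 plan.py 636 -223.5 49.5 25.5
```

```text
time: 33.72
position: [0.636, -0.2243, 0.0496]
tool_rot: [-0.35, 1.542, 0.35]
ft_force: [0.8, 0.3, -3.5]
grip_width: 0.498
t 33.72 pos [ 636.  -224.3   49.6] jaw 25.6 grip 0.498 F [ 0.8  0.3 -3.5] j7 0.42
->  x 0.003 y 0.018 z 0.009 twist 0.01  rows 0.0
```

```bash
python3 -m creep '[{"fingers":0.3,"x":0.02,"y":0,"z":0,"twist":0},{"fingers":0.3,"x":0.03,"y":0,"z":0,"twist":0},{"fingers":0.3,"x":0.04,"y":0,"z":0,"twist":0},{"fingers":0.3,"x":0.04,"y":0,"z":0,"twist":0}]' 25; python3 plan.py 636 -223.5 49.5 25.5
```

```text
time: 34.05
position: [0.6363, -0.2244, 0.0493]
tool_rot: [-0.35, 1.542, 0.349]
ft_force: [-2.7, -0.1, 4.3]
grip_width: 0.492
t 34.05 pos [ 636.3 -224.4   49.3] jaw 25.6 grip 0.492 F [-2.7 -0.1  4.3] j7 0.42
->  x -0.005 y 0.024 z 0.004 twist 0.01  rows 0.0
```

Seated. Release, go straight up, then move clear of the cameras' view.

```bash
python3 -m creep '[{"fingers":0.55,"x":0,"y":0,"z":0,"twist":0},{"fingers":0.8,"x":0,"y":0,"z":0,"twist":0},{"fingers":0.8,"x":0,"y":0,"z":0,"twist":0},{"fingers":0.8,"x":0,"y":0,"z":0,"twist":0},{"fingers":0.8,"x":0,"y":0,"z":0,"twist":0},{"fingers":0.8,"x":0,"y":0,"z":0,"twist":0},{"fingers":0.8,"x":-0.2,"y":0,"z":0,"twist":0},{"fingers":0.8,"x":-0.7,"y":0,"z":0,"twist":0},{"fingers":0.8,"x":-1.4,"y":0,"z":0,"twist":0},{"fingers":0.8,"x":-2.2,"y":0,"z":0,"twist":0},{"fingers":0.8,"x":-3.1,"y":0,"z":0,"twist":0},{"fingers":0.8,"x":-3.8,"y":0,"z":0,"twist":0},{"fingers":0.8,"x":-4,"y":0,"z":0,"twist":0},{"fingers":0.8,"x":-4,"y":0,"z":0,"twist":0}]' 20; python3 plan.py 300 -500 220 -20
```

```text
time: 35.22
position: [0.6377, -0.2242, 0.2121]
tool_rot: [-0.352, 1.537, 0.347]
ft_force: [0.8, 0.5, 0.3]
grip_width: 0.803
t 35.22 pos [ 637.7 -224.2  212.1] jaw 25.6 grip 0.803 F [0.8 0.5 0.3] j7 0.49
->  x -0.232 y -2.578 z -10.590 twist 9.11  rows 10.5
```

```bash
python3 -m creep '[{"fingers":0.8,"x":-0.2,"y":-2.6,"z":-10.6,"twist":9},{"fingers":0.8,"x":-0.2,"y":-2.6,"z":-10.6,"twist":9},{"fingers":0.8,"x":-0.2,"y":-2.6,"z":-10.6,"twist":9},{"fingers":0.8,"x":-0.2,"y":-2.6,"z":-10.6,"twist":9},{"fingers":0.8,"x":-0.2,"y":-2.6,"z":-10.6,"twist":9},{"fingers":0.8,"x":-0.2,"y":-2.6,"z":-10.6,"twist":9},{"fingers":0.8,"x":-0.2,"y":-2.6,"z":-10.6,"twist":9},{"fingers":0.8,"x":-0.2,"y":-2.6,"z":-10.6,"twist":9},{"fingers":0.8,"x":-0.2,"y":-2.6,"z":-10.6,"twist":9},{"fingers":0.8,"x":-0.2,"y":-2.6,"z":-10.6,"twist":9},{"fingers":0.8,"x":-0.2,"y":-2.6,"z":-10.6,"twist":9},{"fingers":0.8,"x":-0.2,"y":-2.6,"z":-10.6,"twist":9},{"fingers":0.8,"x":-0.2,"y":-2.6,"z":-10.6,"twist":9},{"fingers":0.8,"x":-0.2,"y":-2.6,"z":-10.6,"twist":9},{"fingers":0.8,"x":-0.2,"y":-2.6,"z":-10.6,"twist":9}]';python3 - <<'E'
from bench import viewer; from h import *
d=viewer.get_image("top"); s=viewer.get_image("side")
a=cv2.resize(d["pixels"][130:250,190:490,::-1],(750,300)); b=cv2.resize(s["pixels"][120:240,230:530,::-1],(750,300))
cv2.imwrite("pics/final.png",np.vstack([a,b]))
P=cloud(d).reshape(-1,3)*1000; P0=cloud(dict(np.load("top0.npz"))).reshape(-1,3)*1000
for n,x,y,z in(("wide",494.5,-172.5,82),("slim",636,-223,94),("square",590,-127,86),("oblong",540,-269,78)):
  near=np.hypot(P[:,0]-x,P[:,1]-y)<45
  l=P[near&(abs(P[:,2]-z)<6)]; r=cv2.minAreaRect(l[:,:2].astype(np.float32)); print(n,np.round(r[0],1),"off",np.round(np.array(r[0])-[x,y],1),np.round(r[1],1),round(r[2],1),"lid z",np.median(l[:,2]).round(1),"want",z)
for n,x,y,z in(("ow",433.4,169.4,64),("os",476,32.7,68)):
  for q in(P0,P):
    l=q[(np.hypot(q[:,0]-x,q[:,1]-y)<45)&(abs(q[:,2]-z)<6)]; r=cv2.minAreaRect(l[:,:2].astype(np.float32)); print(n,np.round(r[0],1),np.round(r[1],1))
E
python3 plan.py 300 -500 220 -20
```

```text
time: 36.47
position: [0.2999, -0.4994, 0.2155]
tool_rot: [0.265, 1.555, -0.263]
ft_force: [-0.3, -0.2, 0.3]
grip_width: 0.798
wide [ 492.9 -173.4] off [-1.6 -0.9] [57.  58.2] 34.3 lid z 83.1 want 82
slim [ 636.9 -225.5] off [ 0.9 -2.5] [39.7 40.1] 4.3 lid z 95.0 want 94
square [ 587.9 -128.3] off [-2.1 -1.3] [46.1 48. ] 25.7 lid z 87.0 want 86
oblong [ 541.1 -270.7] off [ 1.1 -1.7] [62.2 42.1] 28.3 lid z 78.7 want 78
ow [433.4 169.4] [60.3 58.6]
ow [433.4 169.3] [59.4 58.7]
os [476.   32.7] [48.3 48.9]
os [475.8  32.6] [48.1 48.3]
t 36.57 pos [ 299.8 -499.7  215.9] jaw -19.3 grip 0.803 F [-0.1  0.2  0.9] j7 0.54
->  x -0.102 y -0.004 z 0.007 twist 0.15  rows 0.1
```

View pics/final.png

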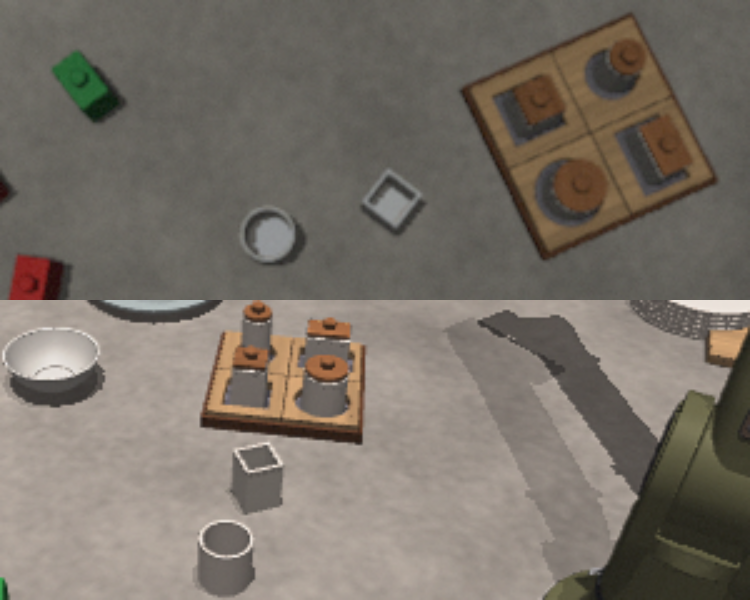

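All four lidded pots stand in their hollows: wide (582,185), slim (627,55), square (541,100) and oblong (668,147) in the picture. The open pots at (270,236) and (391,200) have not moved, and the robot is clear. I hand the job in.

```bash
python3 -c "
from bench import workorder; print(workorder.close_job())"
```

```text
the job is handed in; nothing more can be done
None
```

All four lidded pots (wide, square, oblong, slim) are standing in their own hollows. I lowered each one slowly until the force showed it had touched the floor, then released it. The job was handed in at about 36.6 s of the 112 s allowed.

**Pots in the tray:** the last camera check put each lid within 1.8 to 2.7 mm of its hollow's centre. Lid heights read 0.7 to 1.1 mm above the seated value, about as far off as the top camera's reading of the tray surface. All four look upright.

**Open pots:** neither moved by more than 0.2 mm.

**Robot:** the arm was parked clear of everything, with wrist force near zero.

One move call was refused because its rows left out "twist". Nothing moved, and I sent it again with all the values. No check failed. The top and side cameras differed by 1 to 4 mm, so I used values between the two.

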